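# Load seed vials into the sloping magazine tube

## Task

Load three seed vials from the rack into the sloping clear tube, caps outward: red cap first, then yellow, then blue. Press each one in until its cap is level with the tube's mouth before feeding the next, so that each drives the ones before it deeper, and press the last one until the orange follower is fully home at the bottom. Leave the white-capped vial in the rack and do not disturb the wash bottle, can or jar.

Things in the scene. Friction and masses are not known exactly. Their poses are not given: they have to be found in the camera images.
- stand: fixed grey stand that carries the sloping tube: foot plate 260 x 110 x 12 mm (x, y, z) with a column under the middle of the tube; origin under the centre of the foot at bench level. The tube's mouth lies 84 mm towards -x of the stand's own frame and 230 mm up; the closed end is on the +x side, near the bench. The stand's +x points roughly away from the robot
- tube: fixed clear plastic tube, 262 mm long, outer diameter 44 mm, bore 36 mm, lower end closed, with thin dark bands; leans 40 degrees (0.70 rad) from vertical. Origin at the centre of its open mouth, z along the tube axis pointing out of the mouth (up and, roughly, back towards the robot), x and y across the tube, y level. Vials slide in along -z
- follower (a joint): orange disc (33 mm across, 12 mm thick) that slides inside the tube, held by a friction brake: it moves only when pushed with about 4 N (plus little for speed) and stays where it is left, also under the weight of the vials. Value in m = depth of its outer face below the mouth: 0 at the mouth, 0.237 fully home against its stop. It starts 5 to 45 mm deep. Three vials (3 x 80 mm) on it when fully home leave the last cap 3 mm proud of the mouth
- rack: fixed wooden rack 70 x 250 x 35 mm (x, y, z) with four holes 33 mm in diameter and 25 mm deep in a row along its y axis, at y = -82.5, -27.5, 27.5 and 82.5 mm; origin at the centre of its underside. Each vial stands on its hole's floor 10 mm above the bench, so its cap is 90 mm up; which vial stands in which hole varies
- vial_red: capped glass seed vial, a plain upright cylinder 30 mm in diameter and 80 mm tall (top 14 mm is the red cap, same diameter, flat top; the foot has a 3 mm bevel), about 60 g, standing in one of the rack's four holes, cap up; origin at the centre of its underside, z along its axis towards the cap
- vial_yellow: capped glass seed vial, a plain upright cylinder 30 mm in diameter and 80 mm tall (top 14 mm is the yellow cap, same diameter, flat top; the foot has a 3 mm bevel), about 60 g, standing in one of the rack's four holes, cap up; origin at the centre of its underside, z along its axis towards the cap
- vial_blue: capped glass seed vial, a plain upright cylinder 30 mm in diameter and 80 mm tall (top 14 mm is the blue cap, same diameter, flat top; the foot has a 3 mm bevel), about 60 g, standing in one of the rack's four holes, cap up; origin at the centre of its underside, z along its axis towards the cap
- vial_white: capped glass seed vial, a plain upright cylinder 30 mm in diameter and 80 mm tall (top 14 mm is the white cap, same diameter, flat top; the foot has a 3 mm bevel), about 60 g, standing in one of the rack's four holes, cap up; origin at the centre of its underside, z along its axis towards the cap
- wash_bottle: bystander: white plastic wash bottle 66 mm in diameter with a grey neck and a thin bent spout (reaching 37 mm out along its x), 183 mm tall in all, standing between rack and tube; origin at the centre of its underside
- can: bystander: plain green drinks can, 66 mm in diameter, 115 mm tall, standing beyond the rack; origin at the centre of its underside
- jar: bystander: amber glass jar with a steel lid, 68 mm in diameter, 85 mm tall, standing near the robot; origin at the centre of its underside

How it is judged (in metres and radians):
On the way, in this order (a step that is already met when the one before it is completed fails the run):
1. red vial in the tube, cap outward, level with the mouth (at most 10 mm proud) (x of vial_red in the frame of tube between -0.009 and 0.009 m and y of vial_red in the frame of tube between -0.009 and 0.009 m and z of vial_red in the frame of tube between -0.115 and -0.07 m and angle between the z axis of vial_red and the z axis of tube, either way round below 0.2 rad and angle between vial_red's own z axis and vertical below 1.2 rad and value of joint follower above 0.07 m), for 0.1 s.
2. yellow vial in behind red, level with the mouth (at most 10 mm proud) (x of vial_red in the frame of tube between -0.009 and 0.009 m and y of vial_red in the frame of tube between -0.009 and 0.009 m and z of vial_red in the frame of tube between -0.195 and -0.15 m and angle between the z axis of each of vial_red, vial_yellow and the z axis of tube, either way round below 0.2 rad and angle between each of vial_red, vial_yellow's own z axis and vertical below 1.2 rad and x of vial_yellow in the frame of tube between -0.009 and 0.009 m and y of vial_yellow in the frame of tube between -0.009 and 0.009 m and z of vial_yellow in the frame of tube between -0.115 and -0.07 m and value of joint follower above 0.15 m), for 0.1 s.
At the end, for the whole second after the job is handed in: The follower is within 9 mm of fully home; the red, yellow and blue vials lie in the tube in that order from the bottom, on its axis with caps outward, the blue cap at most 12 mm proud of the mouth; all at rest; the white-capped vial still in its hole (moved less than 20 mm) (x of vial_red in the frame of tube between -0.009 and 0.009 m and y of vial_red in the frame of tube between -0.009 and 0.009 m and z of vial_red in the frame of tube between -0.275 and -0.228 m and angle between the z axis of each of vial_red, vial_yellow, vial_blue and the z axis of tube, either way round below 0.2 rad and angle between each of vial_red, vial_yellow, vial_blue's own z axis and vertical below 1.2 rad and x of vial_yellow in the frame of tube between -0.009 and 0.009 m and y of vial_yellow in the frame of tube between -0.009 and 0.009 m and z of vial_yellow in the frame of tube between -0.195 and -0.148 m and x of vial_blue in the frame of tube between -0.009 and 0.009 m and y of vial_blue in the frame of tube between -0.009 and 0.009 m and z of vial_blue in the frame of tube between -0.115 and -0.068 m and value of joint follower above 0.228 m and linear speed of each of vial_red, vial_yellow, vial_blue below 0.02 m/s and distance of vial_white from where it was at the start of the episode below 0.02 m); the robot touches nothing.
It fails at once if the white-capped vial is taken or shifted by more than 20 mm (distance of vial_white from where it was at the start of the episode above 0.02 m).
It fails at once if the wash bottle is shifted by more than 30 mm or tipped (distance of wash_bottle from where it was at the start of the episode above 0.03 m or angle between wash_bottle's own z axis and vertical above 0.4 rad).
It fails at once if the can is shifted by more than 30 mm or tipped (distance of can from where it was at the start of the episode above 0.03 m or angle between can's own z axis and vertical above 0.4 rad).
It fails at once if the jar is shifted by more than 30 mm or tipped (distance of jar from where it was at the start of the episode above 0.03 m or angle between jar's own z axis and vertical above 0.4 rad).
It also fails if it takes over 72 s, if anything falls off the work surface, if the arm or the gripper's body presses on something with over 40 N, if the wrist force passes 120 N, or if a joint passes its speed limit or range.

## Robot

A 7-joint arm with a two-finger parallel gripper is mounted at the origin on the work surface. World frame = base frame: x ahead of the robot, y to its left, z up, the work surface at z = 0. Lengths are in mm, angles in rad, forces in N, time in s.
With the tool pointing down it reaches from about 350 to 900 mm from the base axis. Payload 8.1 kg.
Tool frame: the origin (TCP) lies midway between the tips of the shut fingers; the grasp point (between the pads) lies 19 mm behind it; z points along the fingers, y is the direction in which the jaws open and shut (so a half turn about z gives the same grasp; the last joint's range is limited). The gripper opens to 85 mm and grips with 20 to 120 N. Pads are 22 mm wide; open, the fingers measure 114 mm over their backs; the gripper's body (76 mm by 85 mm) begins 54 mm behind the grasp point. The pads swing forward as they close: fully open they stand 13 mm farther back than shut.
Start: joints at [1.137, 0.434, 0.025, 1.573, -0.012, 1.134, -0.075], TCP at [202.977, -591.137, 198.523] pointing down, gripper open.
Joint ranges: [-2.62, 2.62], [-0.44, 2.09], [-1.27, 1.32], [0.08, 2.57], [-1.32, 4.46], [0.12, 2], [-2.74, 2.74]. Speed limits (rad/s): [2.22, 2.22, 3.01, 3.01, 3.14, 3.14, 3.14].

## Interface

Orientations are given as a unit quaternion [x, y, z, w].
In Python, from bench import readout, imaging, r, regions_of, mark_of gives the robot as it stands.
- The arm moves only by the shell command python3 -m creep 'ROWS'. ROWS is JSON, a list of rows, each an object of numbers: "x", "y", "z": the shift along the tool's x, y, z each as a share of 0.06 m, from -1 to 1; "wx", "wy", "wz": the turn, a rotation vector about the tool's x, y, z each as a share of 6 degrees, from -1 to 1; "jaw": the closure, from -1 (fully open) to 1 (shut). In form: [{"x": .., "y": .., "z": .., "wx": .., "wy": .., "wz": .., "jaw": ..}, ...]. A call has 1 to 8 rows; each row shifts and turns the commanded pose from where the row before left it, along the tool's axes as they then stand; what a row does not reach is not made up. A row lasts 1/8 s, in which the tool goes at most 62.5 mm and 10.7 degrees, less where a joint would pass 70% of its speed; a pose out of reach is approached as far as the arm can. A call with a number of a shift or a turn outside -1 to 1 is refused whole. A call with a gripper value outside its range is refused whole. The fingers move at their own pace and stop on an object; the grip force is fixed at half the most. Time passes only in rows, so rows that do not move let the fingers close. It gives the time, the measured TCP pose, the force and the opening at its end, in the units of the state.
- readout.sense(): the state, without advancing time (a new reading comes with each control period).
- imaging.capture(name): name is "scene" or "top" or "wrist"; returns a dict with "color" (480x640x3 uint8, red, green, blue), "intrinsics" (3x3 intrinsics, pixels), "world_from_camera" (4x4, takes a point from camera to world coordinates); the wrist camera has in their place "hand_eye" (4x4, takes a point from camera to tool coordinates, whose origin is the TCP and whose axes are the flange's). Camera axes: x right, y up, looking along -z (the intrinsics and any distortion apply to the point x, -y, -z); pixel columns grow to the right and rows downward; lengths in mm; the calibration is good to about 2 mm. The wrist camera is an equidistant fisheye: a pixel r from the principal point sees the ray r / f radians off the axis. A picture is of the moment at which its call begins: read the wrist's pose just before it. There is no depth.
- r.close_job(): hands the job in, once; it reports no verdict.
Trained networks look in the newest picture that a camera, given by its name, has taken for a name from the list of things; names that differ only in an ending like _2 or _b are one class to them, and where a whole thing is asked for, a point or a joint stands for the part that bears it (a point fixed in the world has none). Each returns a list of dicts, best first, with "confidence" (0 to 1); they miss things now and then, are a little off and sometimes report something else, mostly with a low value. They report only what shows in the picture. A call takes as long as a camera call.
- regions_of(camera, thing): "mask" (480x640 bool, what is visible of it) and "box" ([centre column, centre row, width, height] in pixels, round what is visible of it).
- mark_of(camera, thing): "location" ([row, column] in pixels: a listed point, or the origin of a listed thing).
The state is a dict: "t": time; "q": joint angles; "qvel": joint speeds; "joint_efforts": joint torques, N m; "tool_pos": TCP position; "ee_rot": TCP orientation; "contact_force": force on the tool from outside, world axes, zero at the start; "moment": the same for the moment, N m; "width": finger opening in mm.
Only numpy, scipy, OpenCV 4.12 (cv2) and the standard library are available. Lean on these libraries where they do the work, as an engineer would, in place of code of your own. Each camera call takes 0.05 s, during which the arm holds its last target.

## Working session

There is one attempt and no reset: what is moved stays moved. The work goes in short steps, Python scripts to look and compute and a shell command to move; the robot and the scene stay as the last step left them, time stands still between calls to the robot, and variables do not carry over. Pictures are saved under pics/ and viewed, and the job is handed in when it is done.

```bash
ls -la; mkdir -p pics
python3 - <<'E'
from bench import readout, imaging, r, regions_of, mark_of
import cv2
print(readout.sense())
for n in ("scene","top","wrist"):
    d=imaging.capture(n); cv2.imwrite(f"pics/{n}0.png",d["color"][:,:,::-1]); print(n,d["intrinsics"],d.get("world_from_camera",d.get("hand_eye")))
    print([k for k in d])
E
```

```text
total 12
drwxr-xr-x  3 agent agent 4096 Dec  7 14:42 .
drwxr-xr-x 23 root  root  4096 Dec  7 14:42 ..
drwxr-xr-x  2 agent agent 4096 Dec  7 14:42 pics
{'t': 0.0, 'q': array([ 1.13738207,  0.43523121,  0.02493604,  1.57412125, -0.01159874,
        1.13400824, -0.07513676]), 'qvel': array([-0.0013723 ,  0.00167067,  0.00033371,  0.00014906, -0.00123533,
       -0.00085959,  0.00080309]), 'joint_efforts': array([ 5.99694667e-04, -6.70465279e+01,  1.02547813e+00, -3.16210663e+01,
        1.56036112e-02,  1.24855275e-02, -2.12012748e-05]), 'tool_pos': array([ 202.78139672, -590.57899163,  197.71113903]), 'ee_rot': array([ 9.86357068e-01,  1.64617969e-01, -1.98605244e-04, -7.86981010e-04]), 'contact_force': array([-0.43882556, -0.30560855, -0.23878414]), 'moment': array([-0.00438975,  0.02593247,  0.00489076]), 'width': 85.02087555105054}
scene [[450.14275704   0.         319.23610051]
 [  0.         450.14275704 242.45493945]
 [  0.           0.           1.        ]] [[ 5.97301250e-01 -4.88184894e-01  6.36322816e-01  1.09614203e+03]
 [ 8.02004534e-01  3.67987489e-01 -4.70503917e-01 -4.14
[... 374 characters left out ...]
5.21708397e+02]
 [-9.99481348e-01 -2.96359321e-02 -1.25994562e-02 -6.02208106e+01]
 [-1.36231966e-02  3.45995008e-02  9.99308402e-01  1.43967613e+03]
 [ 0.00000000e+00  0.00000000e+00  0.00000000e+00  1.00000000e+00]]
['color', 'intrinsics', 'world_from_camera']
wrist [[371.64829954   0.         325.46779389]
 [  0.         371.64829954 240.83182626]
 [  0.           0.           1.        ]] [[-4.27795007e-04  9.64346725e-01  2.64641663e-01  6.59829137e+01]
 [ 9.99999905e-01  4.35687985e-04  2.88718149e-05  1.56173391e-01]
 [-8.74587528e-05  2.64641651e-01 -9.64346820e-01 -1.75011752e+02]
 [ 0.00000000e+00  0.00000000e+00  0.00000000e+00  1.00000000e+00]]
['color', 'intrinsics', 'hand_eye']
```

View pics/scene0.png

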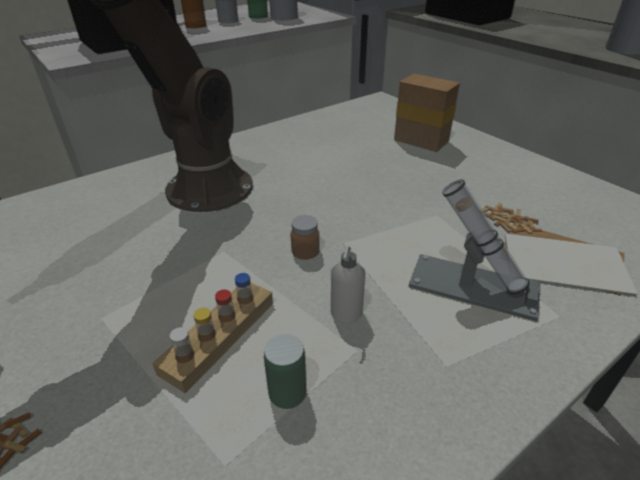

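View pics/top0.png

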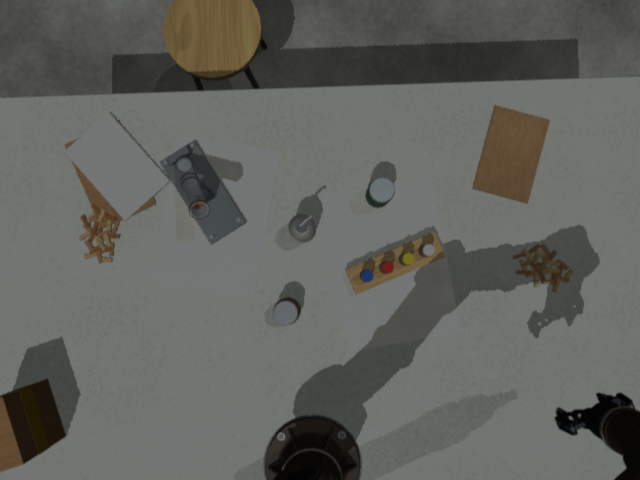

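View pics/wrist0.png

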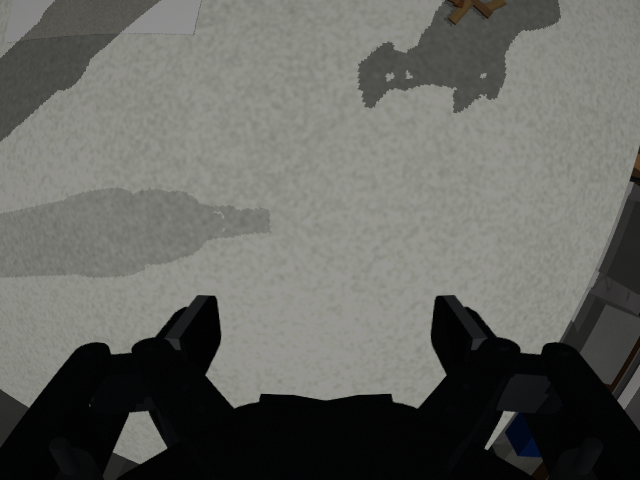

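The scene view shows rack (160-270, 290-380) with caps white, yellow, red, blue from left to right, bottle (348,285), can (286,370), jar (305,237) and the tube from mouth (455,186) to closed end (518,287). In the top view the caps are blue (367,276), red (387,268), yellow (408,258), white (428,250), and the tube mouth is at about (200,210).

```bash
cat > h.py <<'E'
from bench import readout, imaging, r, regions_of, mark_of
import numpy as np, cv2
from scipy.spatial.transform import Rotation as R
def ray(d,rc):
    K=d["intrinsics"];T=d["world_from_camera"]
    u,v=rc[1],rc[0]
    c=np.array([(u-K[0,2])/K[0,0],-(v-K[1,2])/K[1,1],-1.])
    w=T[:3,:3]@c
    return T[:3,3],w/np.linalg.norm(w)
def tri(rays):
    A=np.zeros((3,3));b=np.zeros(3)
    for o,w in rays:
        P=np.eye(3)-np.outer(w,w);A+=P;b+=P@o
    p=np.linalg.solve(A,b)
    return p,[np.linalg.norm((np.eye(3)-np.outer(w,w))@(p-o)) for o,w in rays]
def atz(o,w,z): return o+w*(z-o[2])/w[2]
def proj(d,p):
    T=d["world_from_camera"];K=d["intrinsics"];c=T[:3,:3].T@(np.asarray(p)-T[:3,3])
    return np.array([K[1,2]-K[1,1]*c[1]/-c[2], K[0,2]+K[0,0]*c[0]/-c[2]])
E
python3 - <<'E'
from h import *
np.set_printoptions(precision=1,suppress=True)
D={n:imaging.capture(n) for n in("scene","top")}
for t in ["tube","stand","rack","vial_red","vial_yellow","vial_blue","vial_white","wash_bottle","can","jar","follower"]:
    rs=[]
    for n in D:
        m=mark_of(n,t)
        print(t,n,[(np.array(x["location"]),round(x["confidence"],2)) for x in m[:2]])
        if m: rs.append(ray(D[n],m[0]["location"]))
    if len(rs)==2: print("   ",*tri(rs))
E
python3 - <<'E'
import cv2
a=cv2.imread("pics/top0.png")[120:300,150:470]
cv2.imwrite("pics/topz.png",cv2.resize(a,(800,450),interpolation=cv2.INTER_CUBIC))
a=cv2.imread("pics/scene0.png")[170:330,400:560]
cv2.imwrite("pics/scz.png",cv2.resize(a,(600,600),interpolation=cv2.INTER_CUBIC))
E
```

```text
tube scene [(array([183.8, 452.7]), 0.72)]
tube top [(array([210.4, 197.9]), 0.59)]
    [650.3 227.4 236.2] [np.float64(1.4213904885067596), np.float64(1.4213904885067827)]
stand scene [(array([289.8, 469.6]), 0.93)]
stand top [(array([190.5, 202.8]), 0.55), (array([228.2, 301.6]), 0.52)]
    [724.9 266.7  -4.6] [np.float64(3.958450865662619), np.float64(3.9584508656626918)]
rack scene [(array([335.8, 218.5]), 0.66)]
rack top [(array([263.5, 392.9]), 0.82)]
    [ 518.1 -230.7    1.3] [np.float64(1.2478504664428653), np.float64(1.247850466442803)]
vial_red scene [(array([322.2, 225.6]), 0.57)]
vial_red top [(array([268.2, 385. ]), 0.58)]
    [ 506.5 -207.9   14.2] [np.float64(1.4403752957224203), np.float64(1.4403752957224933)]
vial_yellow scene [(array([345.5, 207.4]), 0.73)]
vial_yellow top [(array([259.5, 405.4]), 0.6)]
    [ 528.7 -261.2    4.9] [np.float64(3.7890199203289225), np.float64(3.789019920328793)]
vial_blue scene [(array([306.3, 244.9]), 0.68)]
vial_blue top [(array([274.9, 363.2]), 0.69)]
    [ 489.3 -153.    10.4] [np.float64(1.3060982830095853), np.float64(1.30609828
[... 207 characters left out ...]
e scene [(array([312.9, 343.4]), 0.56)]
wash_bottle top [(array([229.2, 302.1]), 0.82)]
    [614.5   4.1  -2.8] [np.float64(2.3341836844904456), np.float64(2.3341836844903425)]
can scene [(array([390.9, 287.5]), 0.78)]
can top [(array([194.8, 380.4]), 0.87)]
    [ 702.5 -198.9   11.7] [np.float64(5.6835244938408955), np.float64(5.6835244938409515)]
jar scene [(array([249.6, 307.3]), 0.59)]
jar top [(array([310.8, 291. ]), 0.77)]
    [406.1  48.5   7. ] [np.float64(9.271503866302073), np.float64(9.271503866301945)]Traceback (most recent call last):
  File "<stdin>", line 7, in <module>
ValueError: it knows: can, jar, rack, stand, tube, vial_blue, vial_red, vial_white, vial_yellow, wash_bottle
```

View pics/topz.png

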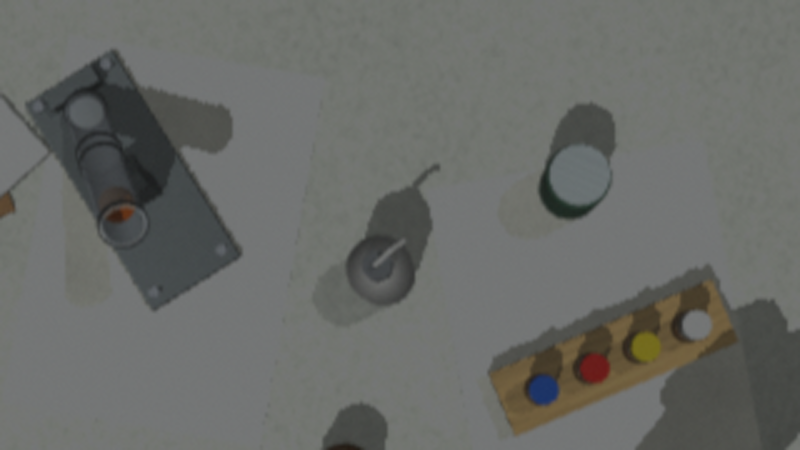

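View pics/scz.png

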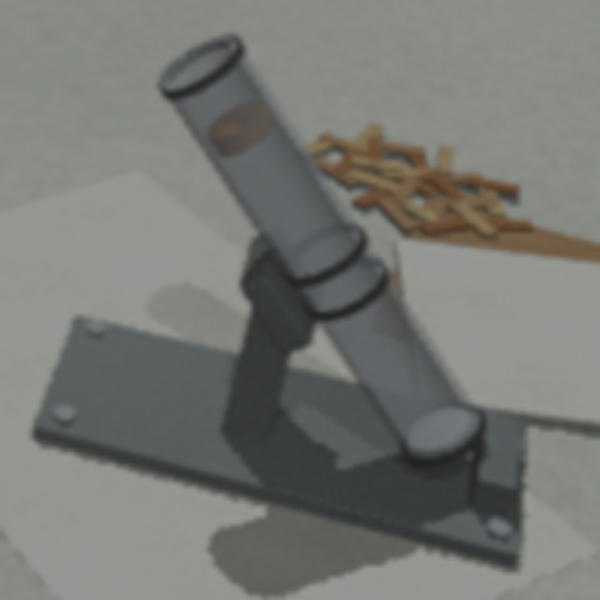

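Run:
```python
from h import *
from scipy.optimize import least_squares
np.set_printoptions(precision=1,suppress=True)
D={n:imaging.capture(n) for n in("scene","top")}
f=lambda z,s,o:[(z[1]/s+o[1]),(z[0]/s+o[0])]
top=[f(z,2.5,(150,120)) for z in[(113,50),(27,103),(152,310),(242,254)]]
sc=[f(z,3.75,(400,170)) for z in[(527,415),(520,553),(36,432),(78,318)]]
print("corners top",[atz(*ray(D["top"],p),12)[:2] for p in top])
print("corners sc",[atz(*ray(D["scene"],p),12)[:2] for p in sc])
mt=f((122,223),2.5,(150,120)); ms=f((202,66),3.75,(400,170))
print("mouth",*tri([ray(D["top"],mt),ray(D["scene"],ms)]))
print(" mouth@230 top",atz(*ray(D["top"],mt),230)," sc",atz(*ray(D["scene"],ms),230))
# closed end centre: ring, scene (445,435)
# caps by colour
for n in D:
    im=cv2.cvtColor(D[n]["color"],cv2.COLOR_RGB2HSV)
    for c,(lo,hi) in dict(red=(0,4),yellow=(25,33),blue=(108,125)).items():
        m=(im[...,0]>=lo)&(im[...,0]<=hi)&(im[...,1]>150)&(im[...,2]>60)
        m[:200]=0;m[400:]=0;m[:,:150]=0;m[:,450:]=0
        l=cv2.connectedComponentsWithStats(m.astype(np.uint8))
        i=1+np.argmax(l[2][1:,4]); 
        cz=90 if n=="top" else 84
        print(n,c,l[2][i],l[3][i],atz(*ray(D[n],l[3][i][::-1]),cz))
# model fit
loc=[(130,55,12),(130,-55,12),(-130,-55,12),(-130,55,12),(-84,0,230)]
def res(v,names=("top","scene")):
    Rz=R.from_euler("z",v[2]).as_matrix();o=[]
    for n,ps in(("top",top+[mt]),("scene",sc+[ms])):
        if n in names:
            for a,p in zip(loc,ps): o+=list(proj(D[n],Rz@np.array(a)+[v[0],v[1],0])-p)
    return o
for base in range(2):
    for perm in range(4):
        pass
print(proj(D["top"],[730,260,12]))
for s in (0.3,0.5,0.8): 
    q=least_squares(res,[725,267,s]);print(q.x,np.degrees(q.x[2]),q.cost,q.fun)
```

```text
corners top [array([861., 283.]), array([807.2, 375.9]), array([583. , 247.5]), array([639.4, 150.9])]
corners sc [array([805. , 390.7]), array([863.3, 291.3]), array([646.2, 156. ]), array([589.6, 250.6])]
mouth [654.1 227.3 229.6] [np.float64(1.943585296860624), np.float64(1.943585296860569)]
 mouth@230 top [652.6 225.8 230. ]  sc [655.4 228.6 230. ]
scene red [216 291  15  10 116] [222.7 295.3] [ 507.1 -202.3   84. ]
scene yellow [202 309   4   1   4] [203.5 309. ] [ 517.8 -245.8   84. ]
scene blue [236 274  12   8  79] [241.5 277.6] [ 484.9 -150.8   84. ]
top red [382 262  12  11 101] [387.2 266.7] [ 510.4 -206.9   90. ]
top yellow [402 253  12  12 111] [407.7 258.2] [ 529.8 -258.5   90. ]
top blue [362 271  11  10  90] [367.  275.3] [ 490.4 -156.1   90. ]
[188.7 204.9]
[725.3 268.8   0.5] 31.043420325383074 3458.3448241670676 [ 20.8 -37.1 -22.7  32.2 -23.5  34.6  21.4 -36.5  -0.4   0.1   2.3  -0.6
   1.1   0.1  -0.7  -1.8  -0.6  -1.8   0.1  -1.9]
[725.3 268.8   0.5] 31.043445138036397 3458.344824117775 [ 20.8 -37.1 -22.7  32.2 -23.5  34.6  21.4 -36.5  -0.4   0.1   2.3  -0.6
   1.1   0.1  -0.7  -1.8  -0.6  -1.8   0.1  -1.9]
[725.3 268.8   0.5] 31.044185343353995 3458.344824244142 [ 20.8 -37.1 -22.7  32.2 -23.5  34.6  21.4 -36.5  -0.4   0.1   2.3  -0.6
   1.1   0.1  -0.7  -1.8  -0.6  -1.8   0.1  -1.9]
```

```bash
cat >> h.py <<'E'
from scipy.optimize import least_squares
np.set_printoptions(precision=2,suppress=True)
YAW=np.radians(31.0); M=np.array([653.,226.5,230.])
def setyaw():
    u=np.array([-np.sin(.698)*np.cos(YAW),-np.sin(.698)*np.sin(YAW),np.cos(.698)]);return u
U=setyaw()
def Rtube():
    z=-U; x=np.array([-np.sin(YAW),np.cos(YAW),0]); return R.from_matrix(np.c_[x,np.cross(z,x),z])
def Rrack(deg=111.):
    a=np.radians(deg); x=np.array([np.cos(a),np.sin(a),0]); z=np.array([0,0,-1.]); return R.from_matrix(np.c_[x,np.cross(z,x),z])
def plan(p,Rt,N=1,show=True,start=None):
    s=readout.sense()
    p0,R0=(s["tool_pos"],R.from_quat(s["ee_rot"])) if start is None else start
    w=(R0.inv()*Rt).as_rotvec()/N
    A=sum((R0*R.from_rotvec(w*k)).as_matrix() for k in range(N))
    d=np.linalg.solve(A,np.asarray(p)-p0)
    print("N",N,"xyz",d/60,"w",np.degrees(w)/6)
def st():
    s=readout.sense();Rm=R.from_quat(s["ee_rot"]).as_matrix();d=s["tool_pos"]-M
    Rt=Rtube().as_matrix()
    print("t",round(s["t"],2),"pos",s["tool_pos"],"zax",Rm[:,2],"tube-coord(tool axes)",Rt.T@d,"F",s["contact_force"],"Ftool",Rm.T@s["contact_force"],"w",round(s["width"],1),"q",s["q"])
E
python3 - <<'E'
from h import *
D={n:imaging.capture(n) for n in("scene","top")}
f=lambda z,s,o:[(z[1]/s+o[1]),(z[0]/s+o[0])]
top=[f(z,2.5,(150,120)) for z in[(27,103),(113,50),(242,254),(152,310)]]
sc=[f(z,3.75,(400,170)) for z in[(527,415),(520,553),(36,432),(78,318)]]
mt=f((122,223),2.5,(150,120)); ms=f((202,66),3.75,(400,170))
loc=[(130,55,12),(130,-55,12),(-130,-55,12),(-130,55,12),(-84,0,230)]
def res(v,names):
    Rz=R.from_euler("z",v[2]).as_matrix();o=[]
    for n,ps in(("top",top+[mt]),("scene",sc+[ms])):
        if n in names:
            for a,p in zip(loc,ps): o+=list(proj(D[n],Rz@np.array(a)+[v[0],v[1],0])-p)
    return o
for nm in (("top",),("scene",),("top","scene")):
    q=least_squares(res,[725,267,.5],args=(nm,));v=q.x
    print(nm,v,np.degrees(v[2]),"mouth",v[0]-84*np.cos(v[2]),v[1]-84*np.sin(v[2]),q.fun)
plan([509,-206,190],Rrack(),16); st()
E
```

```text
('top',) [723.31 265.29   0.53] 30.16315581089337 mouth 650.6863995759581 223.08182785363093 [-0.31 -0.86 -0.89 -0.04  0.34 -0.57 -0.09  0.01  0.8   1.23]
('scene',) [725.66 272.47   0.56] 31.919207578701986 mouth 654.3578761221047 228.0611165441201 [ 1.03  0.08 -0.19  1.77 -0.66 -0.28 -0.7  -1.11 -0.13 -0.63]
('top', 'scene') [725.29 268.79   0.54] 30.936201244880916 mouth 653.2414166574865 225.60215326678636 [-0.42 -2.59 -1.47 -2.07 -0.96 -1.49 -0.92 -0.62 -0.3   0.08  2.42 -0.6
  1.2  -0.   -0.82 -1.83 -0.65 -1.73  0.04 -1.95]
N 16 xyz [0.56 0.1  0.01] w [ 0.   -0.   -0.96]
t 1.45 pos [ 202.97 -591.11  198.51] zax [ 0.  0. -1.] tube-coord(tool axes) [-469.05 -638.39 -494.43] F [ 0.5  -0.42 -0.38] Ftool [0.34 0.56 0.38] w 85.4 q [ 1.14  0.43  0.02  1.57 -0.01  1.13 -0.08]
```

```bash
python3 -m creep '[{"x":0.56,"y":0.1,"wz":-0.96,"jaw":-1},{"x":0.56,"y":0.1,"wz":-0.96,"jaw":-1},{"x":0.56,"y":0.1,"wz":-0.96,"jaw":-1},{"x":0.56,"y":0.1,"wz":-0.96,"jaw":-1},{"x":0.56,"y":0.1,"wz":-0.96,"jaw":-1},{"x":0.56,"y":0.1,"wz":-0.96,"jaw":-1},{"x":0.56,"y":0.1,"wz":-0.96,"jaw":-1},{"x":0.56,"y":0.1,"wz":-0.96,"jaw":-1}]'
python3 -c "
from h import *
st();plan([509,-206,190],Rrack(),8)"
```

```text
t 1.45 pos [ 202.97 -591.11  198.51] zax [ 0.  0. -1.] tube-coord(tool axes) [-469.05 -638.39 -494.43] F [ 0.5  -0.42 -0.38] Ftool [0.34 0.56 0.38] w 85.4 q [ 1.14  0.43  0.02  1.57 -0.01  1.13 -0.08]
N 8 xyz [1.13 0.15 0.02] w [ 0.   -0.   -1.92]invalid input at $[0]: expected keys x, y, z, wx, wy, wz, jaw
```

All keys are required in each row.

```bash
python3 -m creep '[{"x":0.56,"y":0.1,"z":0,"wx":0,"wy":0,"wz":-0.96,"jaw":-1},{"x":0.56,"y":0.1,"z":0,"wx":0,"wy":0,"wz":-0.96,"jaw":-1},{"x":0.56,"y":0.1,"z":0,"wx":0,"wy":0,"wz":-0.96,"jaw":-1},{"x":0.56,"y":0.1,"z":0,"wx":0,"wy":0,"wz":-0.96,"jaw":-1},{"x":0.56,"y":0.1,"z":0,"wx":0,"wy":0,"wz":-0.96,"jaw":-1},{"x":0.56,"y":0.1,"z":0,"wx":0,"wy":0,"wz":-0.96,"jaw":-1},{"x":0.56,"y":0.1,"z":0,"wx":0,"wy":0,"wz":-0.96,"jaw":-1},{"x":0.56,"y":0.1,"z":0,"wx":0,"wy":0,"wz":-0.96,"jaw":-1}]'
python3 -c "
from h import *
st();plan([509,-206,190],Rrack(),8)"
```

```text
t: 2.45
tool_pos: [437.0, -460.5, 198.5]
ee_rot: [0.841, 0.54, -0.0, 0.0]
contact_force: [0.4, 0.2, 0.1]
width: 85.2
t 2.45 pos [ 437.   -460.49  198.53] zax [ 0. -0. -1.] tube-coord(tool axes) [-477.62 -433.14 -322.28] F [0.38 0.23 0.13] Ftool [ 0.37  0.25 -0.13] w 85.2 q [ 0.87  0.46 -0.21  1.53  0.1   1.16  0.21]
N 8 xyz [0.55 0.11 0.02] w [ 0.    0.   -0.95]
```

```bash
python3 -m creep '[{"x":0.55,"y":0.11,"z":0.02,"wx":0,"wy":0,"wz":-0.95,"jaw":-1},{"x":0.55,"y":0.11,"z":0.02,"wx":0,"wy":0,"wz":-0.95,"jaw":-1},{"x":0.55,"y":0.11,"z":0.02,"wx":0,"wy":0,"wz":-0.95,"jaw":-1},{"x":0.55,"y":0.11,"z":0.02,"wx":0,"wy":0,"wz":-0.95,"jaw":-1},{"x":0.55,"y":0.11,"z":0.02,"wx":0,"wy":0,"wz":-0.95,"jaw":-1},{"x":0.55,"y":0.11,"z":0.02,"wx":0,"wy":0,"wz":-0.95,"jaw":-1},{"x":0.55,"y":0.11,"z":0.02,"wx":0,"wy":0,"wz":-0.95,"jaw":-1},{"x":0.55,"y":0.11,"z":0.02,"wx":0,"wy":0,"wz":-0.95,"jaw":-1}]'
python3 - <<'E'
from h import *
st();plan([509,-206,58],Rrack(),3)
s=readout.sense();d=imaging.capture("wrist");cv2.imwrite("pics/w1.png",d["color"][:,:,::-1])
im=cv2.cvtColor(d["color"],cv2.COLOR_RGB2HSV)
Rm=R.from_quat(s["ee_rot"]).as_matrix();H=d["hand_eye"];K=d["intrinsics"]
for c,(lo,hi) in dict(red=(0,4),yellow=(25,33),blue=(108,125)).items():
    m=(im[...,0]>=lo)&(im[...,0]<=hi)&(im[...,1]>150)&(im[...,2]>60)
    l=cv2.connectedComponentsWithStats(m.astype(np.uint8))
    if l[0]<2: continue
    i=1+np.argmax(l[2][1:,4]);u,v=l[3][i]
    a=np.array([u-K[0,2],v-K[1,2]]);rr=np.hypot(*a);th=rr/K[0,0];a=a/rr
    ray_=np.array([np.sin(th)*a[0],-np.sin(th)*a[1],-np.cos(th)])
    o=s["tool_pos"]+Rm@H[:3,3];w=Rm@H[:3,:3]@ray_
    print(c,l[2][i],(u,v),atz(o,w,90))
E
```

```text
t: 3.45
tool_pos: [509.1, -208.4, 188.8]
ee_rot: [0.566, 0.824, -0.0, 0.0]
contact_force: [0.8, 0.6, -0.6]
width: 85.5
t 3.45 pos [ 509.06 -208.37  188.85] zax [-0. -0. -1.] tube-coord(tool axes) [-298.62 -292.57 -191.71] F [ 0.81  0.6  -0.56] Ftool [0.27 0.97 0.56] w 85.5 q [ 0.65  0.37 -0.47  1.74  0.19  1.08  0.48]
N 3 xyz [0.01 0.   0.73] w [-0.  0.  0.]
red [ 310  205   39   40 1175] (np.float64(328.7948936170213), np.float64(224.99829787234043)) [ 509.02 -204.03   90.  ]
blue [ 310  134   39   39 1214] (np.float64(328.6869851729819), np.float64(153.06754530477758)) [ 489.51 -153.62   90.  ]
```

View pics/w1.png

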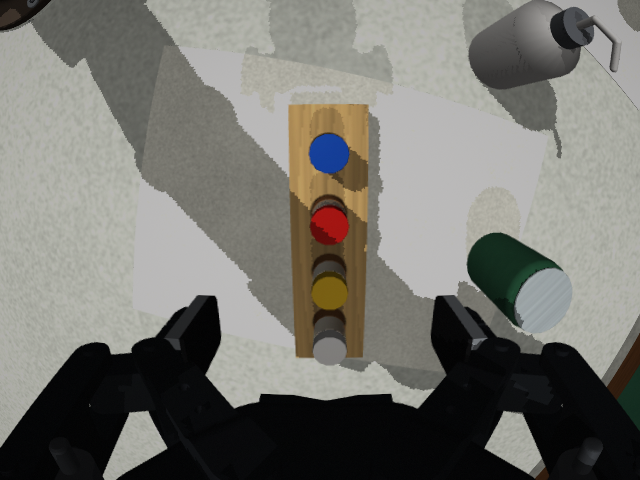

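The wrist image shows the row aligned with the tool, red cap at (329,225), so red is at (509,-205), which agrees with the other cameras.

```bash
python3 -m creep '[{"x":0.02,"y":0,"z":0.73,"wx":0,"wy":0,"wz":0,"jaw":-1},{"x":0.02,"y":0,"z":0.73,"wx":0,"wy":0,"wz":0,"jaw":-1},{"x":0.02,"y":0,"z":0.72,"wx":0,"wy":0,"wz":0,"jaw":-1},{"x":0,"y":0,"z":0,"wx":0,"wy":0,"wz":0,"jaw":1},{"x":0,"y":0,"z":0,"wx":0,"wy":0,"wz":0,"jaw":1},{"x":0,"y":0,"z":0,"wx":0,"wy":0,"wz":0,"jaw":1},{"x":0,"y":0,"z":0,"wx":0,"wy":0,"wz":0,"jaw":1},{"x":0,"y":0,"z":0,"wx":0,"wy":0,"wz":0,"jaw":1}]'
python3 - <<'E'
from h import *
st()
E
```

```text
t: 4.5
tool_pos: [508.4, -207.5, 58.8]
ee_rot: [0.569, 0.822, 0.0, 0.001]
contact_force: [0.4, 0.4, -0.1]
width: 0.4
t 4.5 pos [ 508.42 -207.46   58.81] zax [ 0. -0. -1.] tube-coord(tool axes) [-297.51 -376.2   -92.14] F [ 0.36  0.41 -0.15] Ftool [0.25 0.48 0.15] w 0.4 q [ 0.6   0.51 -0.43  1.89  0.29  0.8   0.38]
```

Fingers closed to 0.4 mm without catching the vial, so I'll look.

Run:
```python
from h import *
s=readout.sense();d=imaging.capture("wrist");cv2.imwrite("pics/w2.png",d["color"][:,:,::-1])
d=imaging.capture("scene");cv2.imwrite("pics/s2.png",d["color"][:,:,::-1])
cv2.imwrite("pics/s2z.png",cv2.resize(d["color"][230:400,130:330,::-1],(800,680)[:2] and (700,595),interpolation=cv2.INTER_CUBIC))
```

```text
(no output)
```

View pics/w2.png

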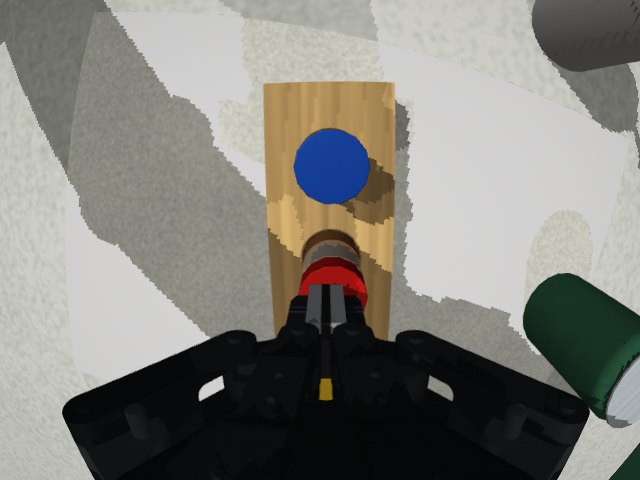

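View pics/s2z.png

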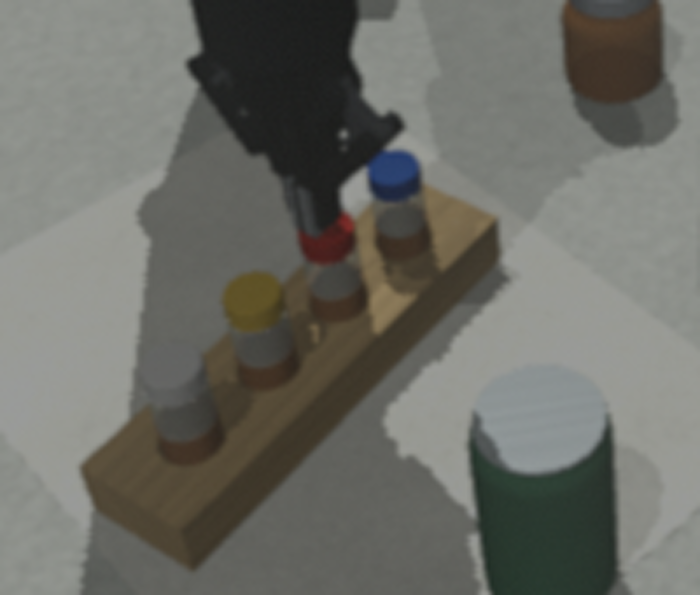

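```bash
cat >> h.py <<'E'
def wproj(d,pt):  # tool coords -> (u,v)
    H=d["hand_eye"];K=d["intrinsics"];c=H[:3,:3].T@(np.asarray(pt,float)-H[:3,3])
    v=np.array([c[0],-c[1]]);th=np.arctan2(np.hypot(*v),-c[2]);v=v/np.hypot(*v)*th*K[0,0]
    return v+K[:2,2]
def w2t(s,p): return R.from_quat(s["ee_rot"]).as_matrix().T@(np.asarray(p)-s["tool_pos"])
E
python3 - <<'E'
from h import *
s=readout.sense();d=imaging.capture("wrist")
print("tcp",wproj(d,[0,0,0]),wproj(d,[11,0,0]),wproj(d,[0,0,-31]),wproj(d,[11,0,-31]))
for z in(90,76,35): print(z,wproj(d,w2t(s,[509,-205,z])),wproj(d,w2t(s,[509-15*.36,-205+15*.93,z])))
print("blue",wproj(d,w2t(s,[490,-154.5,90])))
top=imaging.capture("top");cv2.imwrite("pics/t2.png",cv2.resize(top["color"][200:330,300:480,::-1],(800,578),interpolation=cv2.INTER_CUBIC))
E
```

```text
tcp [327.24 276.65] [327.26 255.83] [327.48 302.47] [327.52 278.41]
90 [331.4  299.05] [331.23 265.62]
76 [330.96 286.47] [330.79 255.29]
35 [330.   258.69] [329.83 232.83]
blue [331.93 169.33]
```

View pics/t2.png

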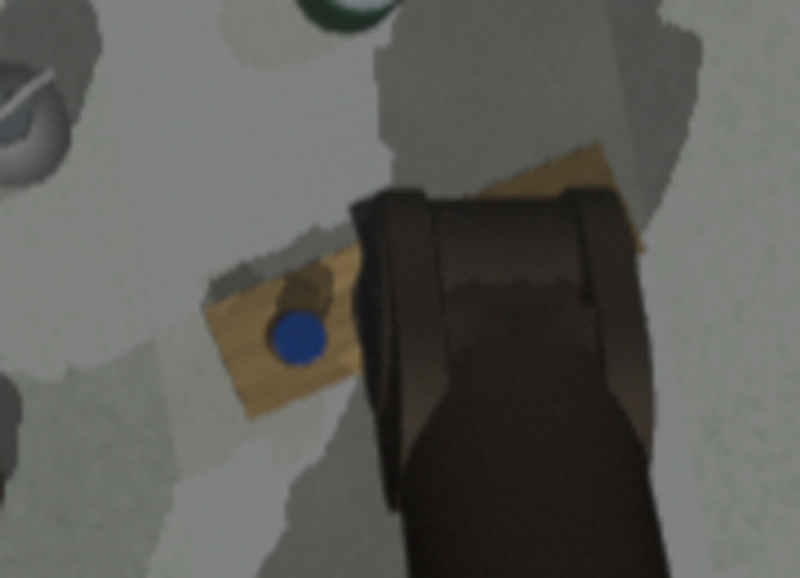

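```bash
python3 -m creep '[{"x":0,"y":0,"z":0,"wx":0,"wy":0,"wz":0,"jaw":-1},{"x":0,"y":0,"z":0,"wx":0,"wy":0,"wz":0,"jaw":-1},{"x":0,"y":0,"z":0,"wx":0,"wy":0,"wz":0,"jaw":-1},{"x":0,"y":0,"z":0,"wx":0,"wy":0,"wz":0,"jaw":-1}]'
python3 - <<'E'
from h import *
st()
d=imaging.capture("wrist");cv2.imwrite("pics/w3.png",d["color"][:,:,::-1])
d=imaging.capture("scene")
cv2.imwrite("pics/s3z.png",cv2.resize(d["color"][230:400,130:330,::-1],(700,595),interpolation=cv2.INTER_CUBIC))
E
```

```text
t: 5.2
tool_pos: [508.0, -207.2, 58.1]
ee_rot: [0.569, 0.822, -0.0, -0.0]
contact_force: [-0.3, -1.1, 0.2]
width: 72.2
t 5.2 pos [ 508.02 -207.23   58.07] zax [-0.  0. -1.] tube-coord(tool axes) [-297.1  -376.85  -91.72] F [-0.33 -1.07  0.15] Ftool [-0.89 -0.68 -0.15] w 72.2 q [ 0.6   0.51 -0.43  1.89  0.29  0.8   0.38]
```

View pics/w3.png

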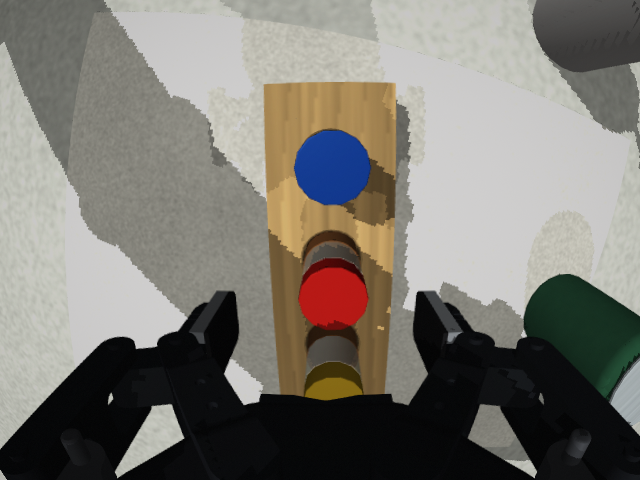

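View pics/s3z.png

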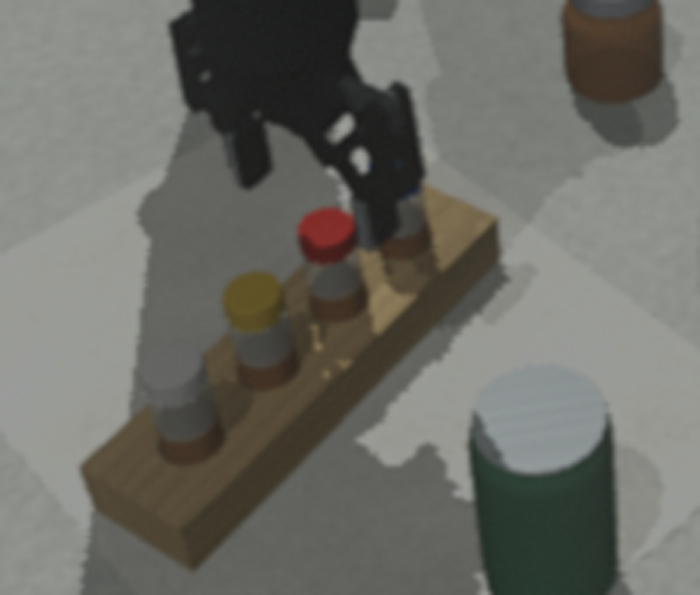

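Run:
```python
from h import *
s=readout.sense();d=imaging.capture("scene");w=imaging.capture("wrist")
Rm=R.from_quat(s["ee_rot"]).as_matrix()
for y in(-36,36):
  for z in(0,-10,-20,-40):
    p=s["tool_pos"]+Rm@[0,y,z]; q=proj(d,p); print(y,z,p,"zoom",(q[::-1]-[130,230])*3.5,"wrist",wproj(w,[0,y,z]))
```

```text
-36 0 [ 474.34 -219.94   58.11] zoom [274.18 242.68] wrist [256.48 276.24]
-36 -10 [ 474.34 -219.94   68.11] zoom [271.32 229.53] wrist [252.89 283.52]
-36 -20 [ 474.34 -219.94   78.11] zoom [268.42 216.19] wrist [248.93 291.58]
-36 -40 [ 474.34 -219.94   98.11] zoom [262.5  188.92] wrist [239.7  310.53]
36 0 [ 541.72 -194.57   58.1 ] zoom [374.66 294.8 ] wrist [397.9 276.2]
36 -10 [ 541.72 -194.57   68.1 ] zoom [372.44 281.54] wrist [401.62 283.47]
36 -20 [ 541.72 -194.57   78.1 ] zoom [370.19 268.08] wrist [405.71 291.51]
36 -40 [ 541.72 -194.57   98.1 ] zoom [365.58 240.55] wrist [415.26 310.43]
```

Run:
```python
from h import *
s=readout.sense();d=imaging.capture("scene");w=imaging.capture("wrist")
Rm=R.from_quat(s["ee_rot"]).as_matrix()
a=d["color"][230:330,170:270,::-1];a=cv2.resize(a,(600,600),interpolation=cv2.INTER_CUBIC)
b=cv2.resize(w["color"][230:400,150:500,::-1],(700,340),interpolation=cv2.INTER_CUBIC)
a=cv2.convertScaleAbs(a,alpha=2);b=cv2.convertScaleAbs(b,alpha=2)
h=s["width"]/2
for y in(-h,h):
  for x in (-11,11):
   for z,c in((0,(0,0,255)),(-20,(0,255,0)),(-40,(255,0,0))):
    q=proj(d,s["tool_pos"]+Rm@[x,y,z])[::-1]; cv2.circle(a,tuple(int(v) for v in (q-[170,230])*6),3,c,-1)
    q=wproj(w,[x,y,z]); cv2.circle(b,tuple(int(v) for v in (q-[150,230])*2),3,c,-1)
cv2.imwrite("pics/s4.png",a);cv2.imwrite("pics/w4.png",b);print(s["width"])
```

```text
85.2188958354915
```

View pics/s4.png

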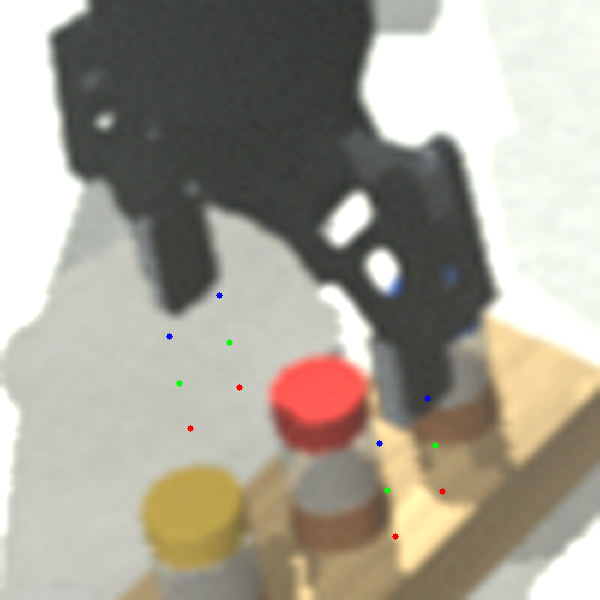

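View pics/w4.png

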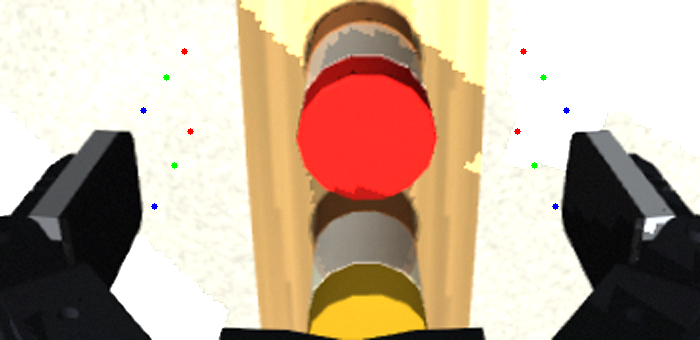

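Run:
```python
from h import *
w=imaging.capture("wrist")
for x in(11,-11):
  for z in(0,-20,-40,-45,-50,-55,-60,-70): print(x,z,[wproj(w,[x,sg*42.6,z]) for sg in(-1,1)])
s=readout.sense();d=imaging.capture("scene");Rm=R.from_quat(s["ee_rot"]).as_matrix()
for y in(-42.6,42.6):
  for z in(-40,-50,-60): print(y,z,[(proj(d,s["tool_pos"]+Rm@[x,y,z])[::-1]-[170,230])*6 for x in(-11,11)])
```

```text
11 0 [array([242.44, 255.58]), array([411.94, 255.55])]
11 -20 [array([233.14, 268.89]), array([421.5 , 268.84])]
11 -40 [array([221.7 , 285.46]), array([433.27, 285.37])]
11 -45 [array([218.42, 290.24]), array([436.63, 290.14])]
11 -50 [array([214.95, 295.32]), array([440.19, 295.21])]
11 -55 [array([211.27, 300.73]), array([443.97, 300.6 ])]
11 -60 [array([207.36, 306.5 ]), array([447.98, 306.35])]
11 -70 [array([198.8 , 319.23]), array([456.75, 319.03])]
-11 0 [array([245.46, 295.76]), array([408.84, 295.7 ])]
-11 -20 [array([237.12, 312.62]), array([417.41, 312.52])]
-11 -40 [array([227.08, 333.16]), array([427.73, 333.02])]
-11 -45 [array([224.26, 339.  ]), array([430.63, 338.84])]
-11 -50 [array([221.29, 345.15]), array([433.68, 344.98])]
-11 -55 [array([218.16, 351.65]), array([436.89, 351.46])]
-11 -60 [array([214.88, 358.52]), array([440.26, 358.3 ])]
-11 -70 [array([207.79, 373.46]), array([447.54, 373.19])]
-42.6 -40 [array([169.04, 336.59]), array([219.46, 295.86])]
-42.6 -50 [array([163.52, 312.67]), array([214.41, 272.05])]
-42.6 -60 [array([157.92, 288.38]), array([209.28, 247.9 ])]
42.6 -40 [array([378.93, 443.25]), array([427.84, 398.75])]
42.6 -50 [array([374.78, 419.04]), array([424.14, 374.64])]
42.6 -60 [array([370.57, 394.45]), array([420.38, 350.16])]
```

The markers in both views agree: the real fingertips sit about 50 mm behind the reported TCP when open, so about 36 mm when shut, where the description gives 13 and 0. I'll use the measured tip offset and go 37 mm lower.

```bash
python3 -m creep '[{"x":0.03,"y":0.03,"z":0.31,"wx":0,"wy":0,"wz":0,"jaw":-1},{"x":0,"y":0,"z":0.31,"wx":0,"wy":0,"wz":0,"jaw":-1},{"x":0,"y":0,"z":0,"wx":0,"wy":0,"wz":0,"jaw":1},{"x":0,"y":0,"z":0,"wx":0,"wy":0,"wz":0,"jaw":1},{"x":0,"y":0,"z":0,"wx":0,"wy":0,"wz":0,"jaw":1},{"x":0,"y":0,"z":0,"wx":0,"wy":0,"wz":0,"jaw":1},{"x":0,"y":0,"z":0,"wx":0,"wy":0,"wz":0,"jaw":1}]'
python3 - <<'E'
from h import *
st()
d=imaging.capture("wrist");cv2.imwrite("pics/w5.png",d["color"][:,:,::-1])
d=imaging.capture("scene")
cv2.imwrite("pics/s5z.png",cv2.resize(d["color"][230:400,130:330,::-1],(700,595),interpolation=cv2.INTER_CUBIC))
E
```

```text
t: 6.48
tool_pos: [509.7, -205.2, 21.8]
ee_rot: [0.569, 0.822, 0.0, 0.001]
contact_force: [-0.9, -0.3, 7.9]
width: 28.7
t 6.47 pos [ 509.65 -205.15   21.8 ] zax [ 0. -0. -1.] tube-coord(tool axes) [-296.17 -398.27  -62.34] F [-0.9  -0.25  7.85] Ftool [ 0.07 -0.93 -7.86] w 28.7 q [ 0.58  0.56 -0.4   1.92  0.32  0.72  0.35]
```

View pics/s5z.png

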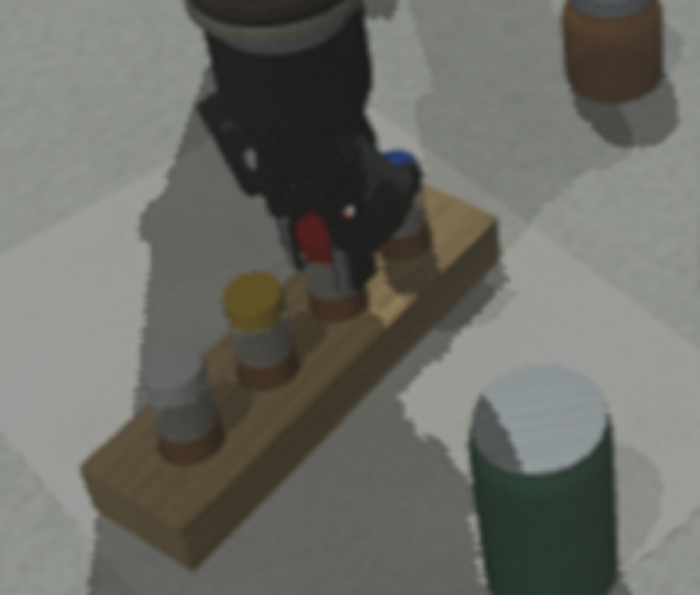

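View pics/w5.png

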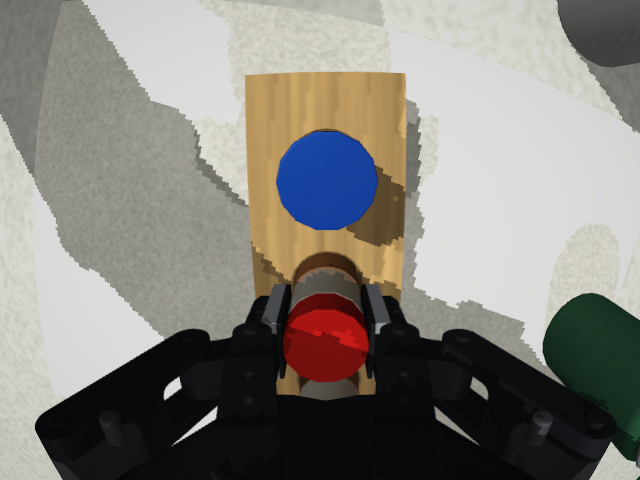

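Red is gripped (width 28.7, cap at (325,345) between the pads). Vial foot is then 12 mm beyond the reported TCP. Lift.

```bash
python3 -m creep '[{"x":0,"y":0,"z":-0.5,"wx":0,"wy":0,"wz":0,"jaw":1},{"x":0,"y":0,"z":-0.9,"wx":0,"wy":0,"wz":0,"jaw":1},{"x":0,"y":0,"z":-0.9,"wx":0,"wy":0,"wz":0,"jaw":1},{"x":0,"y":0,"z":-0.9,"wx":0,"wy":0,"wz":0,"jaw":1},{"x":0,"y":0,"z":-0.9,"wx":0,"wy":0,"wz":0,"jaw":1}]'
python3 - <<'E'
from h import *
st()
print(M+60*U);plan(M+60*U,Rtube(),9)
E
```

```text
t: 7.2
tool_pos: [508.7, -204.8, 269.0]
ee_rot: [0.569, 0.822, -0.0, 0.0]
contact_force: [0.3, -0.3, -1.1]
width: 28.4
t 7.2 pos [ 508.67 -204.79  268.99] zax [ 0. -0. -1.] tube-coord(tool axes) [-295.35 -239.9  -252.14] F [ 0.28 -0.27 -1.15] Ftool [-0.35  0.17  1.15] w 28.4 q [ 0.66  0.3  -0.49  1.62  0.15  1.25  0.5 ]
[619.95 206.64 275.97]
N 9 xyz [0.6  0.5  0.15] w [-0.74  0.07 -0.18]
```

```bash
python3 -m creep '[{"x":0.6,"y":0.5,"z":0.15,"wx":-0.74,"wy":0.07,"wz":-0.18,"jaw":1},{"x":0.6,"y":0.5,"z":0.15,"wx":-0.74,"wy":0.07,"wz":-0.18,"jaw":1},{"x":0.6,"y":0.5,"z":0.15,"wx":-0.74,"wy":0.07,"wz":-0.18,"jaw":1},{"x":0.6,"y":0.5,"z":0.15,"wx":-0.74,"wy":0.07,"wz":-0.18,"jaw":1},{"x":0.6,"y":0.5,"z":0.15,"wx":-0.74,"wy":0.07,"wz":-0.18,"jaw":1},{"x":0.6,"y":0.5,"z":0.15,"wx":-0.74,"wy":0.07,"wz":-0.18,"jaw":1},{"x":0.6,"y":0.5,"z":0.15,"wx":-0.74,"wy":0.07,"wz":-0.18,"jaw":1},{"x":0.6,"y":0.5,"z":0.15,"wx":-0.74,"wy":0.07,"wz":-0.18,"jaw":1}]'
python3 - <<'E'
from h import *
st()
plan(M+60*U,Rtube(),1);plan(M+60*U,Rtube(),2)
E
```

```text
t: 8.2
tool_pos: [613.3, 160.3, 266.0]
ee_rot: [0.479, 0.822, 0.268, 0.15]
contact_force: [0.5, 0.4, -0.7]
width: 28.6
t 8.2 pos [613.28 160.32 265.98] zax [ 0.5   0.3  -0.81] tube-coord(tool axes) [-36.27 -29.08 -71.35] F [ 0.48  0.36 -0.66] Ftool [0.07 0.1  0.88] w 28.6 q [ 0.44  0.17 -0.75  2.01 -0.1   0.4   0.33]
N 1 xyz [0.62 0.48 0.15] w [-0.7   0.06 -0.22]
N 2 xyz [0.31 0.24 0.08] w [-0.35  0.03 -0.11]
```

```bash
python3 -m creep '[{"x":0.31,"y":0.24,"z":0.08,"wx":-0.35,"wy":0.03,"wz":-0.11,"jaw":1},{"x":0.31,"y":0.24,"z":0.08,"wx":-0.35,"wy":0.03,"wz":-0.11,"jaw":1}]'
python3 - <<'E'
from h import *
st()
plan(M+40*U,Rtube(),1)
s=readout.sense();w=imaging.capture("wrist");cv2.imwrite("pics/w6.png",w["color"][:,:,::-1])
d=imaging.capture("scene");cv2.imwrite("pics/s6.png",cv2.resize(d["color"][120:280,380:540,::-1],(600,600),interpolation=cv2.INTER_CUBIC))
d=imaging.capture("top");cv2.imwrite("pics/t6.png",cv2.resize(d["color"][130:290,130:290,::-1],(600,600),interpolation=cv2.INTER_CUBIC))
for k in (0,-40): print(k,wproj(w,w2t(s,M+k*U)))
E
```

```text
t: 8.45
tool_pos: [619.3, 206.6, 275.6]
ee_rot: [0.463, 0.818, 0.297, 0.168]
contact_force: [0.1, -0.1, -1.0]
width: 28.5
t 8.45 pos [619.33 206.57 275.56] zax [ 0.55  0.33 -0.77] tube-coord(tool axes) [  0.26  -0.7  -60.05] F [ 0.06 -0.06 -1.  ] Ftool [-0.08 -0.63  0.78] w 28.5 q [ 0.35  0.17 -0.74  2.04 -0.06  0.29  0.25]
N 1 xyz [-0.    0.01  0.33] w [-0.02 -0.01  0.01]
0 [328.29 244.51]
-40 [328.05 230.21]
```

View pics/w6.png

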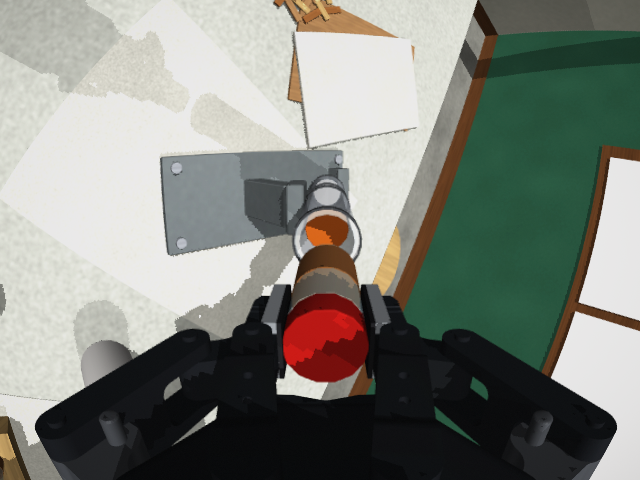

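View pics/s6.png

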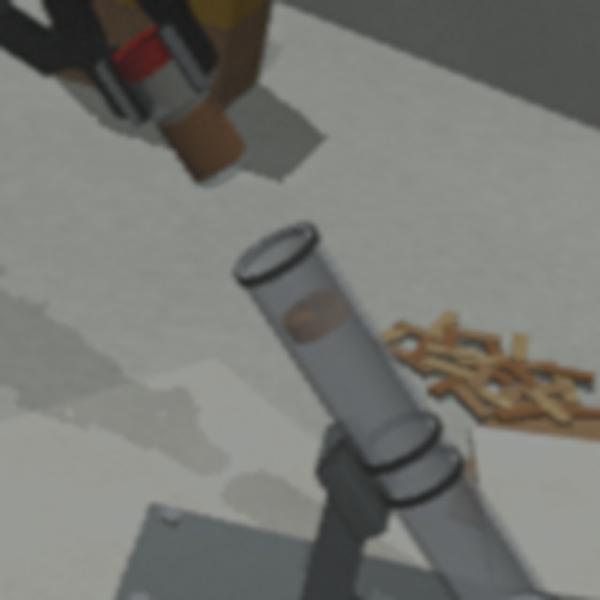

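View pics/t6.png

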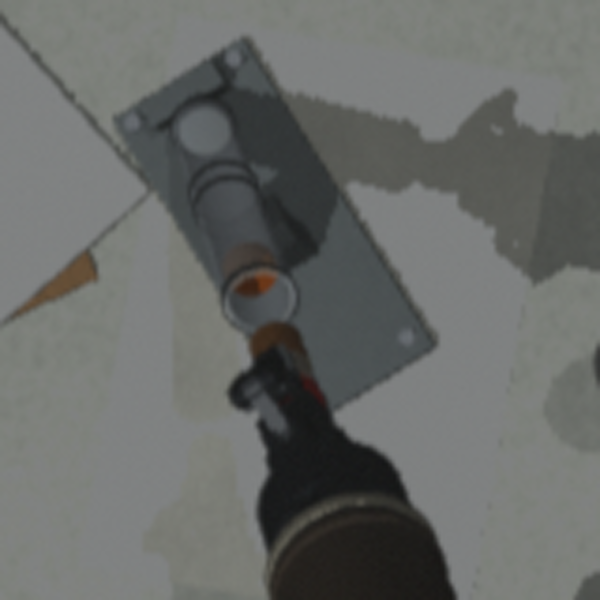

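Run:
```python
from h import *
s=readout.sense();w=imaging.capture("wrist")
for z in(-68,-54,-20,12): print(z,[wproj(w,[x,0,z]) for x in(-15,0,15)])
im=cv2.cvtColor(w["color"],cv2.COLOR_RGB2HSV);m=((im[...,0]<=4)&(im[...,1]>150)&(im[...,2]>60)).astype(np.uint8)
l=cv2.connectedComponentsWithStats(m);i=1+np.argmax(l[2][1:,4]);print(l[2][i],l[3][i])
# mouth ring: outer 22 and inner 18
ph=np.linspace(0,2*np.pi,60)
a=cv2.convertScaleAbs(cv2.resize(w["color"][180:300,260:400,::-1],(700,600),interpolation=cv2.INTER_CUBIC),alpha=1.2)
Rt=Rtube().as_matrix()
for rad,c in((22,(0,255,0)),(18,(255,255,0))):
  for p in ph:
    q=wproj(w,w2t(s,M+Rt@[rad*np.cos(p),rad*np.sin(p),0]));cv2.circle(a,tuple(int(v) for v in (q-[260,180])*5),2,c,-1)
for z in (0,12):
  for p in ph:
    q=wproj(w,[15*np.cos(p),15*np.sin(p),z]);cv2.circle(a,tuple(int(v) for v in (q-[260,180])*5),2,(255,0,255),-1)
cv2.imwrite("pics/w7.png",a)
```

```text
-68 [array([328.08, 382.95]), array([328.2, 347.8]), array([328.33, 308.  ])]
-54 [array([327.9 , 361.45]), array([327.99, 328.02]), array([328.09, 290.94])]
-20 [array([327.55, 321.26]), array([327.61, 292.06]), array([327.65, 260.76])]
12 [array([327.31, 294.22]), array([327.35, 268.52]), array([327.37, 241.49])]
[ 283  294   86   88 5974] [325.27 338.29]
```

View pics/w7.png

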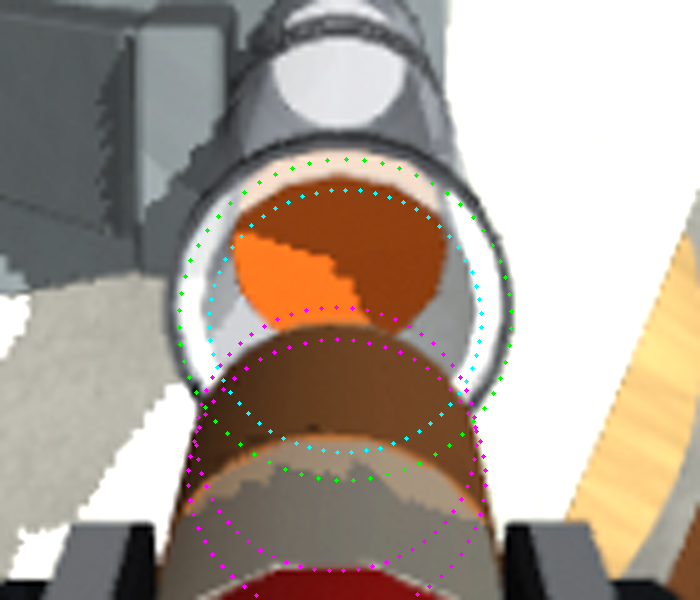

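In the wrist view the predicted mouth ring sits about 4 px below the observed one (mouth centre about (326,240)). That puts the mouth about 2 mm further along tool +x. I'll shift 1.5 mm and insert in steps while watching the force.

```bash
sed -i 's/M=np.array(\[653.,226.5,230.\])/M=np.array([652.2,227.8,230.])/' h.py; python3 -m creep '[{"x":0.03,"y":0.01,"z":0.4,"wx":-0.02,"wy":-0.01,"wz":0.01,"jaw":1},{"x":0,"y":0,"z":0.3,"wx":0,"wy":0,"wz":0,"jaw":1},{"x":0,"y":0,"z":0.2,"wx":0,"wy":0,"wz":0,"jaw":1}]'
python3 - <<'E'
from h import *
st();plan(M+0*U,Rtube(),1)
w=imaging.capture("wrist");cv2.imwrite("pics/w8.png",cv2.resize(w["color"][180:300,260:400,::-1],(700,600),interpolation=cv2.INTER_CUBIC))
d=imaging.capture("scene");cv2.imwrite("pics/s8.png",cv2.resize(d["color"][120:280,380:540,::-1],(600,600),interpolation=cv2.INTER_CUBIC))
E
```

```text
t: 9.02
tool_pos: [649.5, 223.8, 233.4]
ee_rot: [0.464, 0.817, 0.297, 0.168]
contact_force: [-0.9, -0.2, 0.9]
width: 28.8
t 9.03 pos [649.52 223.83 233.36] zax [ 0.55  0.33 -0.77] tube-coord(tool axes) [-2.02 -1.17 -5.37] F [-0.9  -0.22  0.9 ] Ftool [ 0.27 -0.1  -1.26] w 28.8 q [ 0.14  0.26 -0.56  2.04  0.11  0.19  0.08]
N 1 xyz [0.03 0.02 0.09] w [-0.02  0.02 -0.02]
```

View pics/w8.png

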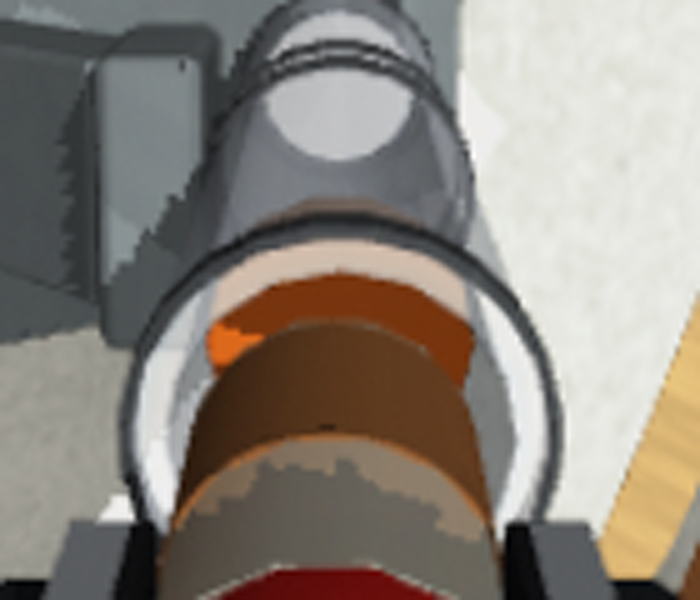

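View pics/s8.png

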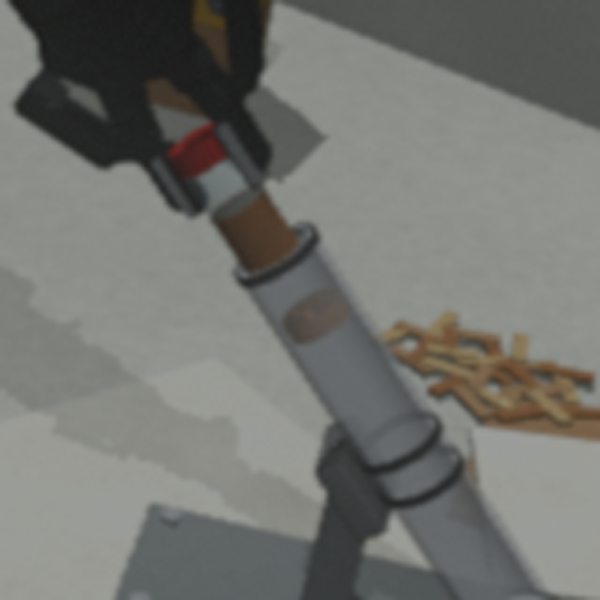

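Vial foot is inside the mouth, with clearance around it and almost no force. I'll continue inserting while watching q6, which is near its lower limit.

```bash
python3 -m creep '[{"x":0.03,"y":0.02,"z":0.1,"wx":-0.02,"wy":0.02,"wz":-0.02,"jaw":1},{"x":0,"y":0,"z":0.1,"wx":0,"wy":0,"wz":0,"jaw":1},{"x":0,"y":0,"z":0.1,"wx":0,"wy":0,"wz":0,"jaw":1}]'
python3 - <<'E'
from h import *
st();plan(M-25*U,Rtube(),1)
E
```

```text
t: 9.5
tool_pos: [659.1, 232.9, 221.3]
ee_rot: [0.462, 0.818, 0.298, 0.169]
contact_force: [-0.1, -0.4, -0.3]
width: 28.3
t 9.5 pos [659.08 232.9  221.32] zax [ 0.55  0.33 -0.76] tube-coord(tool axes) [ 0.83  0.96 12.13] F [-0.15 -0.41 -0.32] Ftool [-0.28 -0.47  0.03] w 28.3 q [ 0.08  0.28 -0.51  2.04  0.14  0.16  0.05]
N 1 xyz [-0.01 -0.02  0.21] w [ 0.02 -0.01  0.  ]
```

```bash
python3 -m creep '[{"x":-0.01,"y":-0.01,"z":0.1,"wx":0.02,"wy":0,"wz":0,"jaw":1},{"x":0,"y":0,"z":0.1,"wx":0,"wy":0,"wz":0,"jaw":1}]'
python3 - <<'E'
from h import *
st();plan(M-25*U,Rtube(),1)
d=imaging.capture("scene");cv2.imwrite("pics/s9.png",cv2.resize(d["color"][120:280,380:540,::-1],(600,600),interpolation=cv2.INTER_CUBIC))
E
```

```text
t: 9.75
tool_pos: [665.5, 236.5, 211.5]
ee_rot: [0.462, 0.818, 0.298, 0.168]
contact_force: [-2.5, -1.0, 2.8]
width: 28.8
t 9.75 pos [665.52 236.49 211.48] zax [ 0.55  0.33 -0.77] tube-coord(tool axes) [ 0.59  0.27 24.4 ] F [-2.52 -1.02  2.79] Ftool [ 0.43 -0.27 -3.86] w 28.8 q [ 0.04  0.3  -0.47  2.04  0.16  0.14  0.03]
N 1 xyz [-0.01 -0.    0.01] w [-0.01 -0.01  0.01]
```

View pics/s9.png

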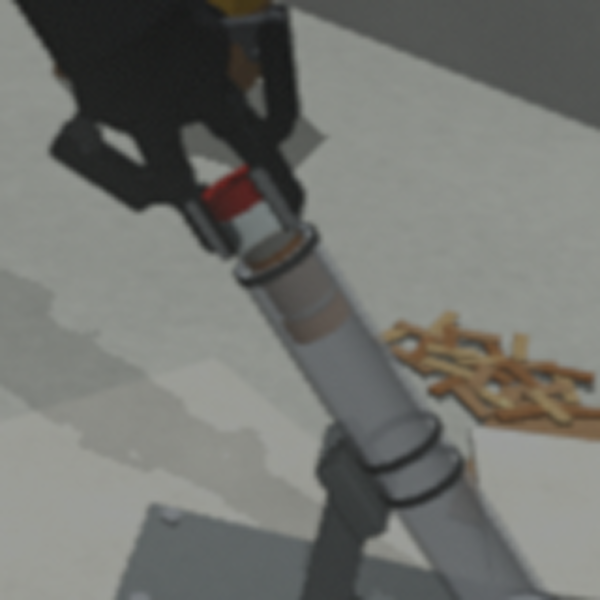

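Follower contact is at 3.9 N with the vial 36 mm deep. Release, back off, and close the fingers for pushing.

```bash
python3 -m creep '[{"x":0,"y":0,"z":0,"wx":0,"wy":0,"wz":0,"jaw":-1},{"x":0,"y":0,"z":0,"wx":0,"wy":0,"wz":0,"jaw":-1},{"x":0,"y":0,"z":0,"wx":0,"wy":0,"wz":0,"jaw":-1},{"x":0,"y":0,"z":-0.4,"wx":0,"wy":0,"wz":0,"jaw":-1},{"x":0,"y":0,"z":-0.45,"wx":0,"wy":0,"wz":0,"jaw":1},{"x":0,"y":0,"z":0,"wx":0.4,"wy":0,"wz":0,"jaw":1},{"x":0,"y":0,"z":0,"wx":0.4,"wy":0,"wz":0,"jaw":1},{"x":0,"y":0,"z":0,"wx":0,"wy":0,"wz":0,"jaw":1}]'
cat >> h.py <<'E'
def Rpush(deg=5): return Rtube()*R.from_euler("x",deg,degrees=True)
def ptip(k,deg=5,off=36.,dx=0,dy=0):
    Rp=Rpush(deg); return M+k*U+Rtube().as_matrix()@[dx,dy,0]+off*Rp.as_matrix()[:,2]
E
python3 - <<'E'
from h import *
st();plan(ptip(50),Rpush(),1)
w=imaging.capture("wrist");cv2.imwrite("pics/w10.png",w["color"][:,:,::-1])
d=imaging.capture("scene");cv2.imwrite("pics/s10.png",cv2.resize(d["color"][120:280,380:540,::-1],(600,600),interpolation=cv2.INTER_CUBIC))
E
```

```text
t: 10.8
tool_pos: [638.0, 219.9, 251.9]
ee_rot: [0.469, 0.83, 0.264, 0.149]
contact_force: [0.1, 0.6, 0.6]
width: 12.2
t 10.8 pos [637.99 219.95 251.92] zax [ 0.49  0.3  -0.82] tube-coord(tool axes) [  0.59   1.66 -27.22] F [0.13 0.65 0.63] Ftool [ 0.49  0.73 -0.26] w 12.2 q [ 0.17  0.23 -0.6   1.96  0.1   0.37  0.08]
N 1 xyz [-0.01 -0.06  0.22] w [ 0.05 -0.01  0.01]
```

View pics/w10.png

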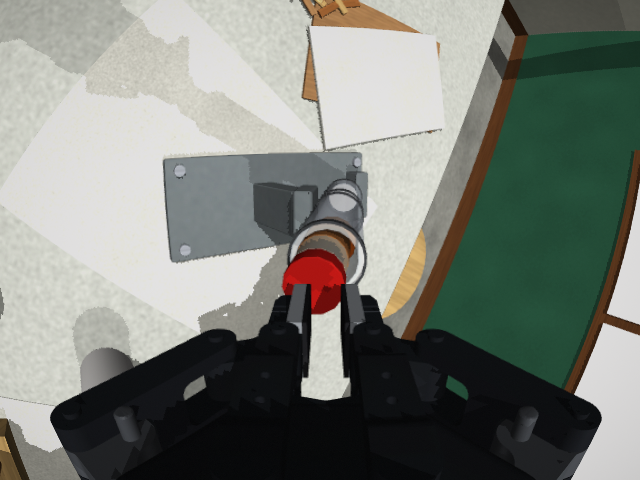

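View pics/s10.png

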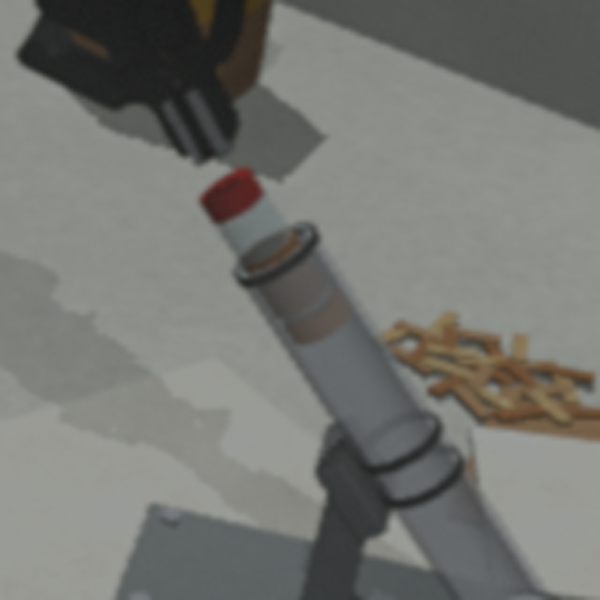

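```bash
python3 -m creep '[{"x":-0.01,"y":-0.06,"z":0.22,"wx":0.05,"wy":0,"wz":0,"jaw":1},{"x":0,"y":0,"z":0,"wx":0,"wy":0,"wz":0,"jaw":1}]'
python3 - <<'E'
from h import *
st();plan(ptip(30),Rpush(),3)
E
```

```text
t: 11.15
tool_pos: [640.8, 221.2, 236.0]
ee_rot: [0.469, 0.831, 0.26, 0.146]
contact_force: [0.1, 0.1, -0.6]
width: -0.3
t 11.15 pos [640.81 221.24 235.96] zax [ 0.49  0.3  -0.82] tube-coord(tool axes) [  0.24  -6.23 -13.01] F [ 0.11  0.06 -0.62] Ftool [-0.   -0.25  0.58] w -0.3 q [ 0.14  0.26 -0.58  1.97  0.13  0.35  0.05]
N 3 xyz [-0.    0.03  0.1 ] w [-0.02 -0.01  0.  ]
```

```bash
python3 -m creep '[{"x":0,"y":0.03,"z":0.1,"wx":-0.02,"wy":-0.01,"wz":0,"jaw":1},{"x":0,"y":0.03,"z":0.1,"wx":-0.02,"wy":-0.01,"wz":0,"jaw":1},{"x":0,"y":0.03,"z":0.1,"wx":-0.02,"wy":-0.01,"wz":0,"jaw":1}]'
python3 - <<'E'
from h import *
st();plan(ptip(2),Rpush(),4)
d=imaging.capture("scene");cv2.imwrite("pics/s11.png",cv2.resize(d["color"][120:280,380:540,::-1],(600,600),interpolation=cv2.INTER_CUBIC))
E
```

```text
t: 11.52
tool_pos: [654.5, 229.2, 226.3]
ee_rot: [0.469, 0.83, 0.263, 0.15]
contact_force: [-2.1, -1.9, 2.1]
width: -0.1
t 11.53 pos [654.53 229.22 226.26] zax [ 0.5   0.3  -0.82] tube-coord(tool axes) [ 0.02 -0.31  4.62] F [-2.11 -1.88  2.08] Ftool [-0.53 -1.06 -3.3 ] w -0.1 q [ 0.09  0.29 -0.53  1.96  0.18  0.32  0.01]
N 4 xyz [ 0.   -0.    0.12] w [0.01 0.   0.  ]
```

View pics/s11.png

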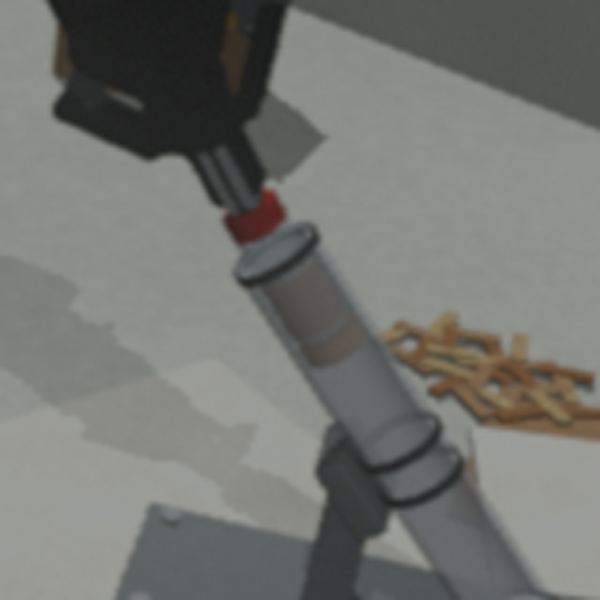

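Pushing works: the cap has moved down to about 25 mm proud and the follower is moving. I'll continue to the mouth.

```bash
python3 -m creep '[{"x":0,"y":0,"z":0.12,"wx":0.01,"wy":0,"wz":0,"jaw":1},{"x":0,"y":0,"z":0.12,"wx":0.01,"wy":0,"wz":0,"jaw":1},{"x":0,"y":0,"z":0.12,"wx":0.01,"wy":0,"wz":0,"jaw":1},{"x":0,"y":0,"z":0.12,"wx":0.01,"wy":0,"wz":0,"jaw":1},{"x":0,"y":0,"z":0,"wx":0,"wy":0,"wz":0,"jaw":1}]'
python3 - <<'E'
from h import *
st();plan(ptip(0),Rpush(),1)
d=imaging.capture("scene");cv2.imwrite("pics/s12.png",cv2.resize(d["color"][120:280,380:540,::-1],(600,600),interpolation=cv2.INTER_CUBIC))
E
```

```text
t: 12.2
tool_pos: [668.3, 237.8, 202.0]
ee_rot: [0.469, 0.83, 0.261, 0.148]
contact_force: [-0.3, -1.1, -1.0]
width: 0.1
t 12.2 pos [668.29 237.8  201.96] zax [ 0.49  0.29 -0.82] tube-coord(tool axes) [ 0.29 -3.51 33.66] F [-0.26 -1.09 -1.01] Ftool [-0.8  -1.22  0.37] w 0.1 q [ 0.02  0.33 -0.47  1.96  0.23  0.28 -0.04]
N 1 xyz [-0.    0.01  0.04] w [-0.01  0.01  0.01]
```

View pics/s12.png

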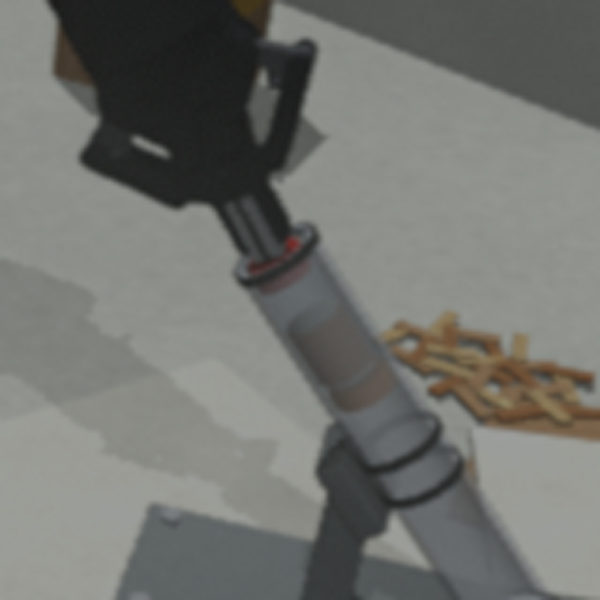

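Red is level with the mouth and the force is near zero. Retract and go for yellow.

```bash
python3 -m creep '[{"x":0,"y":0,"z":-0.6,"wx":0,"wy":0,"wz":0,"jaw":1},{"x":0,"y":0,"z":-0.9,"wx":0,"wy":0,"wz":0,"jaw":-1}]'
python3 - <<'E'
from h import *
st();plan([529,-257,130],Rrack(),9)
d=imaging.capture("scene");cv2.imwrite("pics/s13.png",cv2.resize(d["color"][120:280,380:540,::-1],(600,600),interpolation=cv2.INTER_CUBIC))
E
```

```text
t: 12.5
tool_pos: [623.2, 211.1, 276.0]
ee_rot: [0.469, 0.831, 0.261, 0.148]
contact_force: [0.6, -1.3, 0.9]
width: 17.2
t 12.5 pos [623.16 211.1  275.97] zax [ 0.49  0.29 -0.82] tube-coord(tool axes) [  0.64   3.88 -56.74] F [ 0.57 -1.34  0.92] Ftool [-1.44  0.36 -0.87] w 17.2 q [ 0.25  0.19 -0.66  1.95  0.05  0.44  0.13]
N 9 xyz [-0.7  -0.61  0.07] w [ 0.64 -0.06  0.18]
```

View pics/s13.png

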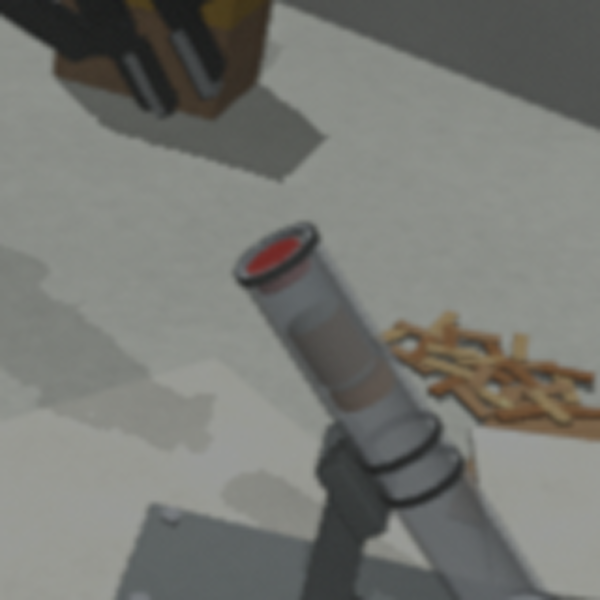

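```bash
python3 -m creep '[{"x":-0.7,"y":-0.61,"z":0.07,"wx":0.64,"wy":-0.06,"wz":0.18,"jaw":-1},{"x":-0.7,"y":-0.61,"z":0.07,"wx":0.64,"wy":-0.06,"wz":0.18,"jaw":-1},{"x":-0.7,"y":-0.61,"z":0.07,"wx":0.64,"wy":-0.06,"wz":0.18,"jaw":-1},{"x":-0.7,"y":-0.61,"z":0.07,"wx":0.64,"wy":-0.06,"wz":0.18,"jaw":-1},{"x":-0.7,"y":-0.61,"z":0.07,"wx":0.64,"wy":-0.06,"wz":0.18,"jaw":-1},{"x":-0.7,"y":-0.61,"z":0.07,"wx":0.64,"wy":-0.06,"wz":0.18,"jaw":-1},{"x":-0.7,"y":-0.61,"z":0.07,"wx":0.64,"wy":-0.06,"wz":0.18,"jaw":-1},{"x":-0.7,"y":-0.61,"z":0.07,"wx":0.64,"wy":-0.06,"wz":0.18,"jaw":-1}]'
python3 - <<'E'
from h import *
st();plan([529,-257,130],Rrack(),1);plan([529,-257,130],Rrack(),2)
E
```

```text
t: 13.55
tool_pos: [546.9, -204.7, 137.2]
ee_rot: [0.559, 0.828, 0.03, 0.02]
contact_force: [0.5, -0.2, -0.2]
width: 85.7
t 13.55 pos [ 546.94 -204.71  137.24] zax [ 0.07  0.03 -1.  ] tube-coord(tool axes) [-316.52 -299.4  -130.08] F [ 0.49 -0.2  -0.25] Ftool [-0.37  0.36  0.27] w 85.7 q [ 0.61  0.44 -0.43  1.78  0.17  0.91  0.5 ]
N 1 xyz [-0.7  -0.61  0.08] w [ 0.69 -0.01  0.16]
N 2 xyz [-0.35 -0.3   0.04] w [ 0.34 -0.01  0.08]
```

```bash
python3 -m creep '[{"x":-0.35,"y":-0.3,"z":0.04,"wx":0.34,"wy":-0.01,"wz":0.08,"jaw":-1},{"x":-0.35,"y":-0.3,"z":0.04,"wx":0.34,"wy":-0.01,"wz":0.08,"jaw":-1},{"x":0,"y":0,"z":0,"wx":0,"wy":0,"wz":0,"jaw":-1}]'
cat >> h.py <<'E'
def cap(c):
    lo,hi=dict(red=(0,4),yellow=(22,33),blue=(105,125))[c]
    s=readout.sense();d=imaging.capture("wrist");im=cv2.cvtColor(d["color"],cv2.COLOR_RGB2HSV)
    m=((im[...,0]>=lo)&(im[...,0]<=hi)&(im[...,1]>150)&(im[...,2]>60)).astype(np.uint8)
    l=cv2.connectedComponentsWithStats(m);i=1+np.argmax(l[2][1:,4]);u,v=l[3][i]
    Rm=R.from_quat(s["ee_rot"]).as_matrix();H=d["hand_eye"];K=d["intrinsics"]
    a=np.array([u-K[0,2],v-K[1,2]]);rr=np.hypot(*a);th=rr/K[0,0];a=a/rr
    o=s["tool_pos"]+Rm@H[:3,3];w=Rm@H[:3,:3]@np.array([np.sin(th)*a[0],-np.sin(th)*a[1],-np.cos(th)])
    print(c,l[2][i],(u,v),atz(o,w,90));return d
E
python3 - <<'E'
from h import *
st();d=cap("yellow");cv2.imwrite("pics/w14.png",d["color"][:,:,::-1]);cap("blue")
plan([529,-257,21],Rrack(),1)
E
```

```text
t: 13.92
tool_pos: [529.6, -256.4, 130.4]
ee_rot: [0.567, 0.824, 0.001, 0.001]
contact_force: [0.4, 0.4, -0.5]
width: 85.2
t 13.93 pos [ 529.61 -256.44  130.39] zax [ 0.  0. -1.] tube-coord(tool axes) [-351.94 -335.59 -151.51] F [ 0.41  0.41 -0.52] Ftool [0.24 0.53 0.52] w 85.2 q [ 0.64  0.47 -0.39  1.73  0.21  0.98  0.53]
yellow [ 304  229   47   46 1735] (np.float64(327.04783861671467), np.float64(251.4178674351585)) [ 529.35 -255.5    90.  ]
blue [ 299   47   51   48 1906] (np.float64(324.1747114375656), np.float64(70.58499475341029)) [ 489.83 -154.25   90.  ]
N 1 xyz [-0.04 -0.04  1.83] w [ 0.03 -0.    0.02]
```

View pics/w14.png

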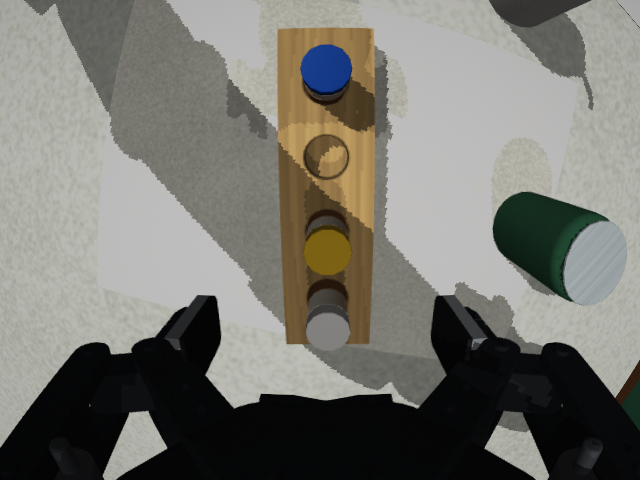

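Yellow cap at (327,251), white untouched at (328,330). Aligned within 1 mm. Descend and grip.

```bash
python3 -m creep '[{"x":0,"y":0,"z":0.8,"wx":0.03,"wy":0,"wz":0.02,"jaw":-1},{"x":0,"y":0,"z":0.7,"wx":0,"wy":0,"wz":0,"jaw":-1},{"x":0,"y":0,"z":0.31,"wx":0,"wy":0,"wz":0,"jaw":-1},{"x":0,"y":0,"z":0,"wx":0,"wy":0,"wz":0,"jaw":1},{"x":0,"y":0,"z":0,"wx":0,"wy":0,"wz":0,"jaw":1},{"x":0,"y":0,"z":0,"wx":0,"wy":0,"wz":0,"jaw":1},{"x":0,"y":0,"z":0,"wx":0,"wy":0,"wz":0,"jaw":1},{"x":0,"y":0,"z":0,"wx":0,"wy":0,"wz":0,"jaw":1}]'
python3 -c "
from h import *
st()"
```

```text
t: 15.02
tool_pos: [530.9, -255.7, 23.7]
ee_rot: [0.567, 0.824, -0.0, 0.001]
contact_force: [-0.6, 0.8, 6.3]
width: 28.5
t 15.03 pos [ 530.89 -255.68   23.69] zax [ 0. -0. -1.] tube-coord(tool axes) [-351.94 -403.03  -68.81] F [-0.6   0.81  6.33] Ftool [ 0.96 -0.26 -6.33] w 28.5 q [ 0.6   0.6  -0.35  1.82  0.28  0.77  0.47]
```

```bash
python3 -m creep '[{"x":0,"y":0,"z":-0.5,"wx":0,"wy":0,"wz":0,"jaw":1},{"x":0,"y":0,"z":-0.9,"wx":0,"wy":0,"wz":0,"jaw":1},{"x":0,"y":0,"z":-0.9,"wx":0,"wy":0,"wz":0,"jaw":1},{"x":0,"y":0,"z":-0.9,"wx":0,"wy":0,"wz":0,"jaw":1},{"x":0,"y":0,"z":-0.9,"wx":0,"wy":0,"wz":0,"jaw":1}]'
python3 - <<'E'
from h import *
st();plan(M+60*U,Rtube(),10)
E
```

```text
t: 15.65
tool_pos: [529.7, -255.0, 270.8]
ee_rot: [0.567, 0.824, -0.0, 0.001]
contact_force: [-0.3, -0.6, -1.6]
width: 28.2
t 15.65 pos [ 529.74 -254.98  270.83] zax [ 0. -0. -1.] tube-coord(tool axes) [-350.76 -244.68 -258.55] F [-0.26 -0.58 -1.57] Ftool [-0.44 -0.45  1.57] w 28.2 q [ 0.65  0.36 -0.41  1.53  0.15  1.28  0.59]
N 10 xyz [0.63 0.45 0.14] w [-0.66  0.06 -0.16]
```

```bash
python3 -m creep '[{"x":0.63,"y":0.45,"z":0.14,"wx":-0.66,"wy":0.06,"wz":-0.16,"jaw":1},{"x":0.63,"y":0.45,"z":0.14,"wx":-0.66,"wy":0.06,"wz":-0.16,"jaw":1},{"x":0.63,"y":0.45,"z":0.14,"wx":-0.66,"wy":0.06,"wz":-0.16,"jaw":1},{"x":0.63,"y":0.45,"z":0.14,"wx":-0.66,"wy":0.06,"wz":-0.16,"jaw":1},{"x":0.63,"y":0.45,"z":0.14,"wx":-0.66,"wy":0.06,"wz":-0.16,"jaw":1},{"x":0.63,"y":0.45,"z":0.14,"wx":-0.66,"wy":0.06,"wz":-0.16,"jaw":1},{"x":0.63,"y":0.45,"z":0.14,"wx":-0.66,"wy":0.06,"wz":-0.16,"jaw":1},{"x":0.63,"y":0.45,"z":0.14,"wx":-0.66,"wy":0.06,"wz":-0.16,"jaw":1}]'
python3 - <<'E'
from h import *
st();plan(M+60*U,Rtube(),2)
E
```

```text
t: 16.65
tool_pos: [608.0, 113.5, 259.0]
ee_rot: [0.489, 0.828, 0.239, 0.135]
contact_force: [0.9, 0.2, -1.4]
width: 28.6
t 16.65 pos [607.99 113.54 258.95] zax [ 0.46  0.26 -0.85] tube-coord(tool axes) [-75.17 -55.51 -84.36] F [ 0.93  0.23 -1.38] Ftool [-0.26  0.06  1.66] w 28.6 q [ 0.47  0.18 -0.69  1.98 -0.14  0.5   0.42]
N 2 xyz [0.64 0.47 0.15] w [-0.67  0.06 -0.16]
```

```bash
python3 -m creep '[{"x":0.64,"y":0.47,"z":0.15,"wx":-0.67,"wy":0.06,"wz":-0.16,"jaw":1},{"x":0.64,"y":0.47,"z":0.15,"wx":-0.67,"wy":0.06,"wz":-0.16,"jaw":1},{"x":0,"y":0,"z":0,"wx":0,"wy":0,"wz":0,"jaw":1}]'
python3 - <<'E'
from h import *
st();plan(M+5*U,Rtube(),3)
E
```

```text
t: 17.02
tool_pos: [618.1, 211.0, 276.1]
ee_rot: [0.461, 0.819, 0.297, 0.167]
contact_force: [0.3, -1.4, -1.3]
width: 28.5
t 17.02 pos [618.15 211.01 276.07] zax [ 0.55  0.33 -0.77] tube-coord(tool axes) [  3.15   0.62 -59.61] F [ 0.34 -1.41 -1.3 ] Ftool [-1.38 -1.17  0.71] w 28.5 q [ 0.31  0.16 -0.7   2.04 -0.08  0.29  0.27]
N 3 xyz [-0.02 -0.    0.3 ] w [-0.01 -0.01  0.01]
```

```bash
python3 -m creep '[{"x":-0.02,"y":0,"z":0.3,"wx":-0.01,"wy":-0.01,"wz":0.01,"jaw":1},{"x":-0.02,"y":0,"z":0.3,"wx":-0.01,"wy":-0.01,"wz":0.01,"jaw":1},{"x":0,"y":0,"z":0.25,"wx":0,"wy":0,"wz":0,"jaw":1},{"x":0,"y":0,"z":0,"wx":0,"wy":0,"wz":0,"jaw":1}]'
python3 - <<'E'
from h import *
st();plan(M-24*U,Rtube(),3)
w=imaging.capture("wrist");cv2.imwrite("pics/w15.png",cv2.resize(w["color"][180:300,260:400,::-1],(700,600),interpolation=cv2.INTER_CUBIC))
d=imaging.capture("scene");cv2.imwrite("pics/s15.png",cv2.resize(d["color"][120:280,380:540,::-1],(600,600),interpolation=cv2.INTER_CUBIC))
E
```

```text
t: 17.52
tool_pos: [648.8, 221.4, 236.5]
ee_rot: [0.464, 0.817, 0.297, 0.168]
contact_force: [-9.3, -1.9, 8.4]
width: 28.8
t 17.52 pos [648.79 221.42 236.55] zax [ 0.55  0.33 -0.77] tube-coord(tool axes) [-3.71 -0.55 -9.01] F [-9.33 -1.89  8.38] Ftool [  3.15  -1.52 -12.19] w 28.8 q [ 0.14  0.25 -0.55  2.04  0.06  0.2   0.13]
N 3 xyz [0.02 0.   0.18] w [-0.01  0.01 -0.01]
```

View pics/w15.png

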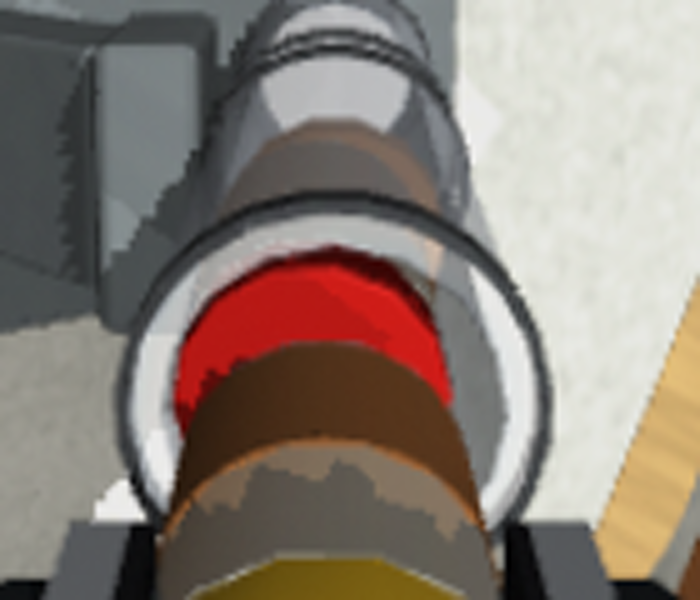

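View pics/s15.png

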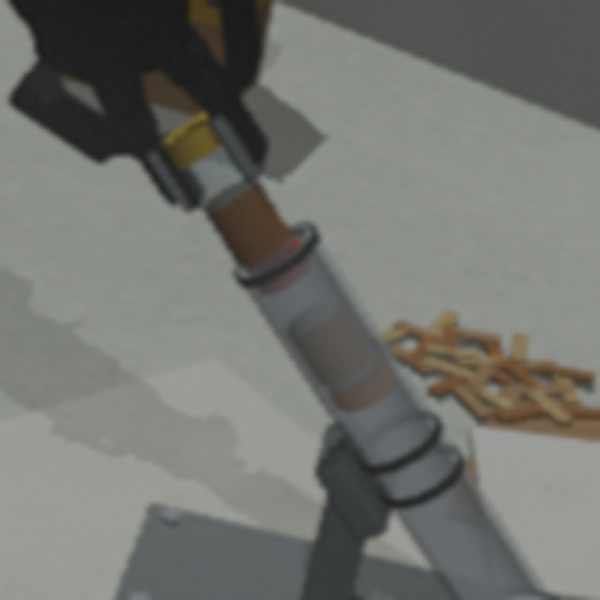

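12 N axial force: the foot is touching the rim on the tool -x side (offset -3.7 mm). Back off, shift, then insert again.

```bash
python3 -m creep '[{"x":0,"y":0,"z":-0.13,"wx":0,"wy":0,"wz":0,"jaw":1},{"x":0.07,"y":0.02,"z":0,"wx":-0.03,"wy":0.03,"wz":-0.03,"jaw":1},{"x":0,"y":0,"z":0.05,"wx":0,"wy":0,"wz":0,"jaw":1},{"x":0,"y":0,"z":0.12,"wx":0,"wy":0,"wz":0,"jaw":1}]'
python3 - <<'E'
from h import *
st();plan(M-22*U,Rtube(),3)
E
```

```text
t: 18.12
tool_pos: [649.5, 226.2, 234.8]
ee_rot: [0.463, 0.817, 0.299, 0.168]
contact_force: [-1.1, -0.9, 2.6]
width: 28.5
t 18.12 pos [649.48 226.21 234.8 ] zax [ 0.55  0.33 -0.76] tube-coord(tool axes) [ 0.04  0.67 -5.7 ] F [-1.15 -0.88  2.61] Ftool [-0.16  0.58 -2.93] w 28.5 q [ 0.13  0.25 -0.55  2.04  0.06  0.19  0.12]
N 3 xyz [-0.   -0.    0.15] w [ 0.01 -0.   -0.  ]
```

```bash
python3 -m creep '[{"x":0.01,"y":0,"z":0.1,"wx":0.01,"wy":0,"wz":0,"jaw":1},{"x":0,"y":0,"z":0.1,"wx":0,"wy":0,"wz":0,"jaw":1},{"x":0,"y":0,"z":0.1,"wx":0,"wy":0,"wz":0,"jaw":1}]'
python3 - <<'E'
from h import *
st();plan(M-22*U,Rtube(),3)
d=imaging.capture("scene");cv2.imwrite("pics/s16.png",cv2.resize(d["color"][120:280,380:540,::-1],(600,600),interpolation=cv2.INTER_CUBIC))
E
```

```text
t: 18.5
tool_pos: [659.3, 233.2, 221.1]
ee_rot: [0.463, 0.818, 0.299, 0.168]
contact_force: [-1.5, -2.7, 5.0]
width: 28.7
t 18.5 pos [659.35 233.2  221.12] zax [ 0.55  0.33 -0.77] tube-coord(tool axes) [ 0.95  1.12 12.53] F [-1.49 -2.68  5.05] Ftool [-1.52  1.22 -5.57] w 28.7 q [ 0.06  0.28 -0.49  2.04  0.09  0.16  0.09]
N 3 xyz [-0.01 -0.01  0.05] w [ 0.   -0.01 -0.  ]
```

View pics/s16.png

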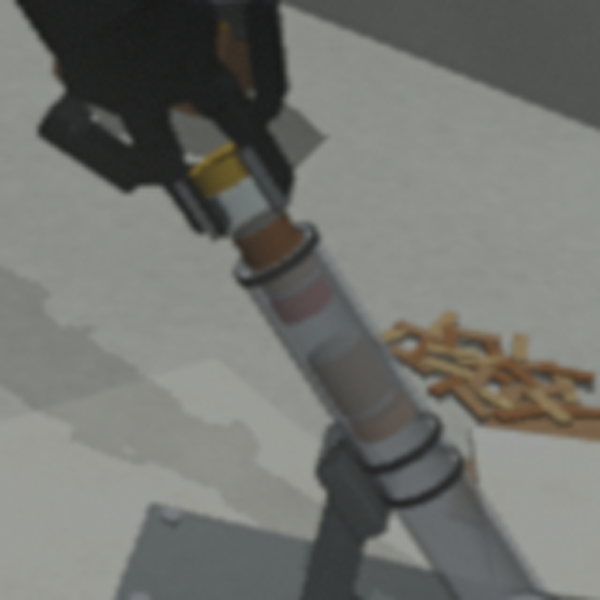

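Yellow is in and driving red. A bit deeper, then release, retract and close.

```bash
python3 -m creep '[{"x":-0.01,"y":-0.01,"z":0.12,"wx":0,"wy":0,"wz":0,"jaw":1},{"x":0,"y":0,"z":0,"wx":0,"wy":0,"wz":0,"jaw":-1},{"x":0,"y":0,"z":0,"wx":0,"wy":0,"wz":0,"jaw":-1},{"x":0,"y":0,"z":0,"wx":0,"wy":0,"wz":0,"jaw":-1},{"x":0,"y":0,"z":-0.4,"wx":0,"wy":0,"wz":0,"jaw":-1},{"x":0,"y":0,"z":-0.45,"wx":0,"wy":0,"wz":0,"jaw":1},{"x":0,"y":-0.03,"z":0,"wx":0.42,"wy":0,"wz":0,"jaw":1},{"x":0,"y":-0.03,"z":0,"wx":0.42,"wy":0,"wz":0,"jaw":1}]'
python3 - <<'E'
from h import *
st();plan(ptip(53),Rpush(),2)
d=imaging.capture("scene");cv2.imwrite("pics/s17.png",cv2.resize(d["color"][120:280,380:540,::-1],(600,600),interpolation=cv2.INTER_CUBIC))
E
```

```text
t: 19.55
tool_pos: [632.0, 215.2, 252.4]
ee_rot: [0.47, 0.83, 0.261, 0.147]
contact_force: [-0.1, 1.2, -0.6]
width: 31.9
t 19.55 pos [632.02 215.18 252.43] zax [ 0.49  0.3  -0.82] tube-coord(tool axes) [ -0.43  -3.82 -32.48] F [-0.09  1.17 -0.65] Ftool [1.05 0.05 0.83] w 31.9 q [ 0.16  0.22 -0.58  1.97  0.06  0.38  0.12]
N 2 xyz [0.   0.02 0.13] w [-0.01 -0.   -0.01]
```

View pics/s17.png

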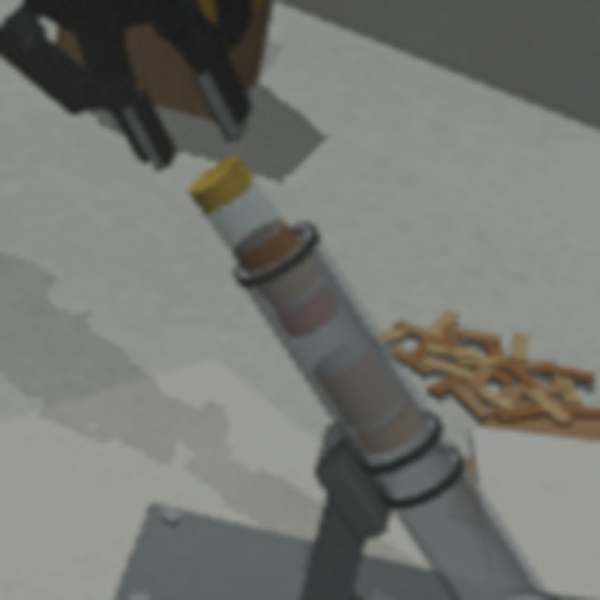

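```bash
python3 -m creep '[{"x":0,"y":0,"z":0,"wx":0,"wy":0,"wz":0,"jaw":1},{"x":0,"y":0,"z":0,"wx":0,"wy":0,"wz":0,"jaw":1},{"x":0,"y":0.02,"z":0.13,"wx":-0.01,"wy":0,"wz":-0.01,"jaw":1},{"x":0,"y":0.02,"z":0.13,"wx":-0.01,"wy":0,"wz":-0.01,"jaw":1}]'
python3 - <<'E'
from h import *
st();plan(ptip(2),Rpush(),7)
E
```

```text
t: 20.1
tool_pos: [641.8, 221.8, 240.1]
ee_rot: [0.469, 0.83, 0.263, 0.148]
contact_force: [-1.7, -2.0, 4.6]
width: 0.3
t 20.1 pos [641.8  221.79 240.12] zax [ 0.49  0.3  -0.82] tube-coord(tool axes) [  0.21  -2.69 -15.47] F [-1.73 -1.96  4.56] Ftool [-0.78  0.58 -5.16] w 0.3 q [ 0.12  0.25 -0.55  1.97  0.1   0.35  0.08]
N 7 xyz [-0.    0.01  0.12] w [ 0. -0.  0.]
```

```bash
python3 -m creep '[{"x":0,"y":0.01,"z":0.12,"wx":0,"wy":0,"wz":0,"jaw":1},{"x":0,"y":0.01,"z":0.12,"wx":0,"wy":0,"wz":0,"jaw":1},{"x":0,"y":0.01,"z":0.12,"wx":0,"wy":0,"wz":0,"jaw":1},{"x":0,"y":0.01,"z":0.12,"wx":0,"wy":0,"wz":0,"jaw":1},{"x":0,"y":0.01,"z":0.12,"wx":0,"wy":0,"wz":0,"jaw":1},{"x":0,"y":0.01,"z":0.12,"wx":0,"wy":0,"wz":0,"jaw":1}]'
python3 - <<'E'
from h import *
st();plan(ptip(1),Rpush(),1)
d=imaging.capture("scene");cv2.imwrite("pics/s18.png",cv2.resize(d["color"][120:280,380:540,::-1],(600,600),interpolation=cv2.INTER_CUBIC))
E
```

```text
t: 20.85
tool_pos: [667.4, 236.2, 208.7]
ee_rot: [0.469, 0.83, 0.264, 0.149]
contact_force: [1.0, -4.0, 9.1]
width: 0.2
t 20.85 pos [667.41 236.22 208.73] zax [ 0.5   0.3  -0.82] tube-coord(tool axes) [-0.61 -0.36 27.46] F [ 0.99 -3.98  9.05] Ftool [-3.92  4.25 -8.08] w 0.2 q [ 0.02  0.32 -0.47  1.96  0.18  0.29  0.01]
N 1 xyz [ 0.01 -0.04  0.13] w [ 0.05 -0.    0.01]
```

View pics/s18.png

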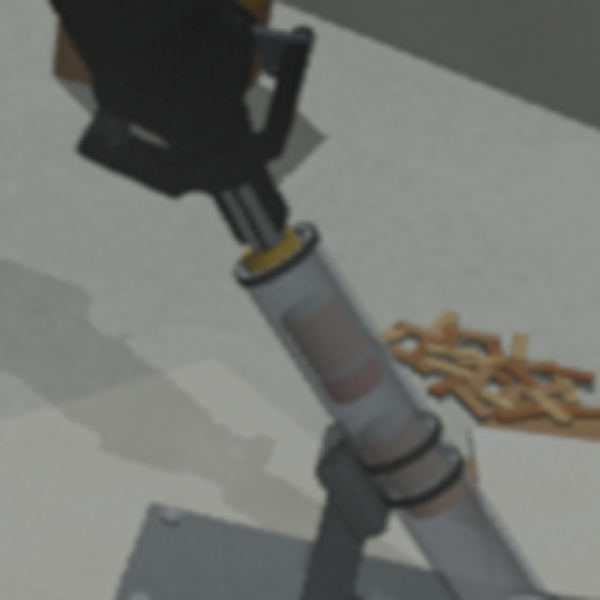

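```bash
python3 -m creep '[{"x":0.01,"y":-0.02,"z":0.07,"wx":0.02,"wy":0,"wz":0,"jaw":1},{"x":0,"y":-0.01,"z":0.06,"wx":0.02,"wy":0,"wz":0,"jaw":1},{"x":0,"y":0,"z":0,"wx":0,"wy":0,"wz":0,"jaw":1}]'
python3 - <<'E'
from h import *
st();plan(ptip(1),Rpush(),1)
d=imaging.capture("scene");cv2.imwrite("pics/s19.png",cv2.resize(d["color"][120:280,380:540,::-1],(600,600),interpolation=cv2.INTER_CUBIC))
E
```

```text
t: 21.28
tool_pos: [668.3, 238.7, 200.3]
ee_rot: [0.469, 0.831, 0.262, 0.147]
contact_force: [-0.0, -0.9, 3.6]
width: 0.1
t 21.27 pos [668.31 238.75 200.27] zax [ 0.49  0.3  -0.82] tube-coord(tool axes) [ 1.09 -4.21 35.27] F [-0.02 -0.91  3.57] Ftool [-0.76  1.64 -3.21] w 0.1 q [ 0.    0.33 -0.45  1.96  0.19  0.28 -0.01]
N 1 xyz [-0.02  0.02 -0.01] w [-0.01 -0.02  0.01]
```

View pics/s19.png

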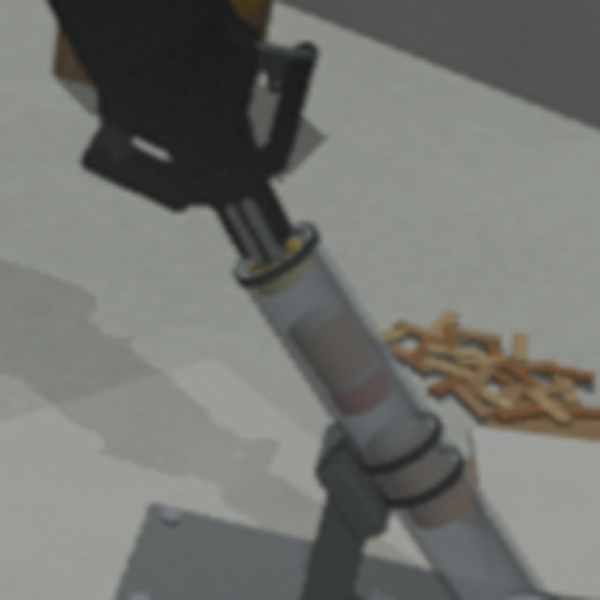

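Yellow is level. On to blue.

```bash
python3 -m creep '[{"x":0,"y":0,"z":-0.6,"wx":0,"wy":0,"wz":0,"jaw":1},{"x":0,"y":0,"z":-0.9,"wx":0,"wy":0,"wz":0,"jaw":-1}]'
python3 - <<'E'
from h import *
st();plan([489.8,-154,130],Rrack(),8)
d=imaging.capture("scene");cv2.imwrite("pics/s20.png",cv2.resize(d["color"][120:280,380:540,::-1],(600,600),interpolation=cv2.INTER_CUBIC))
E
```

```text
t: 21.58
tool_pos: [621.8, 211.8, 271.9]
ee_rot: [0.469, 0.832, 0.26, 0.145]
contact_force: [0.8, -0.7, 1.0]
width: 17.1
t 21.57 pos [621.8  211.76 271.9 ] zax [ 0.48  0.3  -0.82] tube-coord(tool axes) [  1.91   0.64 -54.16] F [ 0.77 -0.72  1.  ] Ftool [-1.01  0.81 -0.66] w 17.1 q [ 0.22  0.19 -0.63  1.96  0.02  0.44  0.15]
N 8 xyz [-0.56 -0.66  0.08] w [ 0.72 -0.07  0.21]
```

View pics/s20.png

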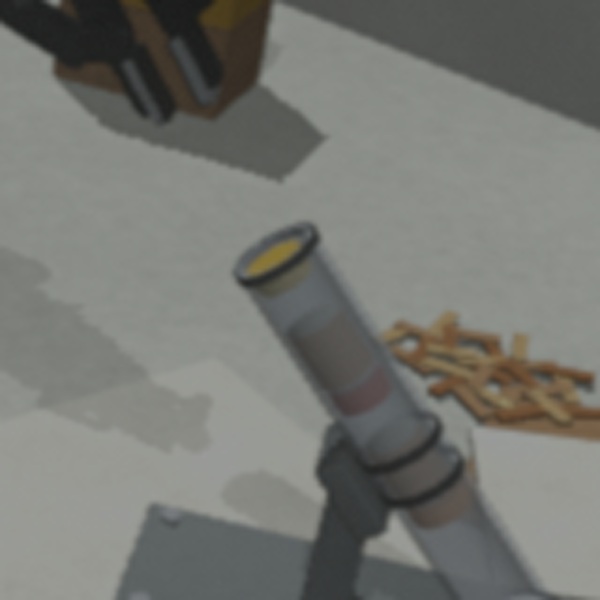

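```bash
python3 -m creep '[{"x":-0.56,"y":-0.66,"z":0.08,"wx":0.72,"wy":-0.07,"wz":0.21,"jaw":-1},{"x":-0.56,"y":-0.66,"z":0.08,"wx":0.72,"wy":-0.07,"wz":0.21,"jaw":-1},{"x":-0.56,"y":-0.66,"z":0.08,"wx":0.72,"wy":-0.07,"wz":0.21,"jaw":-1},{"x":-0.56,"y":-0.66,"z":0.08,"wx":0.72,"wy":-0.07,"wz":0.21,"jaw":-1},{"x":-0.56,"y":-0.66,"z":0.08,"wx":0.72,"wy":-0.07,"wz":0.21,"jaw":-1},{"x":-0.56,"y":-0.66,"z":0.08,"wx":0.72,"wy":-0.07,"wz":0.21,"jaw":-1},{"x":-0.56,"y":-0.66,"z":0.08,"wx":0.72,"wy":-0.07,"wz":0.21,"jaw":-1},{"x":-0.56,"y":-0.66,"z":0.08,"wx":0.72,"wy":-0.07,"wz":0.21,"jaw":-1}]'
python3 - <<'E'
from h import *
st();plan([489.8,-154,130],Rrack(),1)
E
```

```text
t: 22.62
tool_pos: [489.8, -152.7, 129.6]
ee_rot: [0.569, 0.822, -0.0, 0.0]
contact_force: [0.3, -0.6, 0.6]
width: 85.4
t 22.62 pos [ 489.82 -152.71  129.6 ] zax [ 0. -0. -1.] tube-coord(tool axes) [-242.53 -321.31 -138.49] F [ 0.31 -0.56  0.55] Ftool [-0.63  0.09 -0.55] w 85.4 q [ 0.5   0.36 -0.39  1.91  0.17  0.91  0.39]
N 1 xyz [-0.02 -0.01 -0.01] w [-0.    0.01 -0.06]
```

```bash
python3 - <<'E'
from h import *
st();cap("blue")
E
python3 -m creep '[{"x":-0.02,"y":0,"z":0.8,"wx":0,"wy":0,"wz":0,"jaw":-1},{"x":0,"y":0,"z":0.7,"wx":0,"wy":0,"wz":0,"jaw":-1},{"x":0,"y":0,"z":0.3,"wx":0,"wy":0,"wz":0,"jaw":-1},{"x":0,"y":0,"z":0,"wx":0,"wy":0,"wz":0,"jaw":1},{"x":0,"y":0,"z":0,"wx":0,"wy":0,"wz":0,"jaw":1},{"x":0,"y":0,"z":0,"wx":0,"wy":0,"wz":0,"jaw":1},{"x":0,"y":0,"z":0,"wx":0,"wy":0,"wz":0,"jaw":1},{"x":0,"y":0,"z":0,"wx":0,"wy":0,"wz":0,"jaw":1}]'
python3 -c "
from h import *
st()"
```

```text
t 22.62 pos [ 489.82 -152.71  129.6 ] zax [ 0. -0. -1.] tube-coord(tool axes) [-242.53 -321.31 -138.49] F [ 0.31 -0.56  0.55] Ftool [-0.63  0.09 -0.55] w 85.4 q [ 0.5   0.36 -0.39  1.91  0.17  0.91  0.39]
blue [ 303  227   48   50 1798] (np.float64(325.6713014460512), np.float64(252.62291434927698)) [ 488.9  -152.61   90.  ]
t: 23.68
tool_pos: [492.7, -153.0, 23.7]
ee_rot: [0.569, 0.822, 0.001, 0.003]
contact_force: [-0.7, -0.6, 6.6]
width: 29.0
t 23.68 pos [ 492.74 -153.03   23.66] zax [ 0.01 -0.   -1.  ] tube-coord(tool axes) [-244.31 -387.6   -55.82] F [-0.7  -0.62  6.64] Ftool [-0.36 -0.84 -6.65] w 29.0 q [ 0.45  0.51 -0.34  2.01  0.27  0.67  0.3 ]
```

```bash
python3 -m creep '[{"x":0,"y":0,"z":-0.5,"wx":0,"wy":0,"wz":0,"jaw":1},{"x":0,"y":0,"z":-0.9,"wx":0,"wy":0,"wz":0,"jaw":1},{"x":0,"y":0,"z":-0.9,"wx":0,"wy":0,"wz":0,"jaw":1},{"x":0,"y":0,"z":-0.9,"wx":0,"wy":0,"wz":0,"jaw":1},{"x":0,"y":0,"z":-0.9,"wx":0,"wy":0,"wz":0,"jaw":1}]'
python3 - <<'E'
from h import *
st();plan(M+60*U,Rtube(),8)
E
```

```text
t: 24.3
tool_pos: [490.7, -152.6, 271.0]
ee_rot: [0.569, 0.822, 0.001, 0.002]
contact_force: [0.1, -0.2, -1.4]
width: 28.8
t 24.3 pos [ 490.66 -152.59  270.99] zax [ 0.01 -0.   -1.  ] tube-coord(tool axes) [-242.86 -229.83 -246.31] F [ 0.14 -0.18 -1.36] Ftool [-0.22  0.07  1.36] w 28.8 q [ 0.54  0.23 -0.42  1.71  0.1   1.22  0.46]
N 8 xyz [0.57 0.55 0.17] w [-0.83  0.08 -0.21]
```

```bash
python3 -m creep '[{"x":0.57,"y":0.55,"z":0.17,"wx":-0.83,"wy":0.08,"wz":-0.21,"jaw":1},{"x":0.57,"y":0.55,"z":0.17,"wx":-0.83,"wy":0.08,"wz":-0.21,"jaw":1},{"x":0.57,"y":0.55,"z":0.17,"wx":-0.83,"wy":0.08,"wz":-0.21,"jaw":1},{"x":0.57,"y":0.55,"z":0.17,"wx":-0.83,"wy":0.08,"wz":-0.21,"jaw":1},{"x":0.57,"y":0.55,"z":0.17,"wx":-0.83,"wy":0.08,"wz":-0.21,"jaw":1},{"x":0.57,"y":0.55,"z":0.17,"wx":-0.83,"wy":0.08,"wz":-0.21,"jaw":1},{"x":0.57,"y":0.55,"z":0.17,"wx":-0.83,"wy":0.08,"wz":-0.21,"jaw":1},{"x":0.57,"y":0.55,"z":0.17,"wx":-0.83,"wy":0.08,"wz":-0.21,"jaw":1}]'
python3 - <<'E'
from h import *
st();plan(M+30*U,Rtube(),2)
E
```

```text
t: 25.3
tool_pos: [619.0, 210.9, 274.4]
ee_rot: [0.46, 0.818, 0.3, 0.169]
contact_force: [0.9, 0.2, -0.8]
width: 28.7
t 25.3 pos [619.02 210.88 274.36] zax [ 0.55  0.34 -0.76] tube-coord(tool axes) [  2.59   0.05 -57.86] F [ 0.92  0.18 -0.77] Ftool [-0.32  0.17  1.16] w 28.7 q [ 0.28  0.16 -0.67  2.05 -0.12  0.27  0.3 ]
N 2 xyz [-0.02 -0.    0.23] w [ 0.03 -0.01  0.02]
```

```bash
python3 -m creep '[{"x":-0.01,"y":0,"z":0.25,"wx":0.03,"wy":-0.01,"wz":0.02,"jaw":1},{"x":0,"y":0,"z":0.25,"wx":0.03,"wy":0,"wz":0,"jaw":1},{"x":0,"y":0,"z":0,"wx":0,"wy":0,"wz":0,"jaw":1}]'
python3 - <<'E'
from h import *
st();plan(M+10*U,Rtube(),2)
w=imaging.capture("wrist");cv2.imwrite("pics/w21.png",cv2.resize(w["color"][180:300,260:400,::-1],(700,600),interpolation=cv2.INTER_CUBIC))
E
```

```text
t: 25.68
tool_pos: [635.4, 219.6, 250.1]
ee_rot: [0.462, 0.819, 0.296, 0.167]
contact_force: [0.0, -0.2, -0.9]
width: 28.6
t 25.68 pos [635.35 219.59 250.05] zax [ 0.55  0.33 -0.77] tube-coord(tool axes) [  1.64  -1.42 -27.36] F [ 0.03 -0.19 -0.93] Ftool [-0.18 -0.65  0.67] w 28.6 q [ 0.17  0.21 -0.58  2.05 -0.02  0.23  0.21]
N 2 xyz [-0.01  0.01  0.14] w [-0.02 -0.01  0.01]
```

View pics/w21.png

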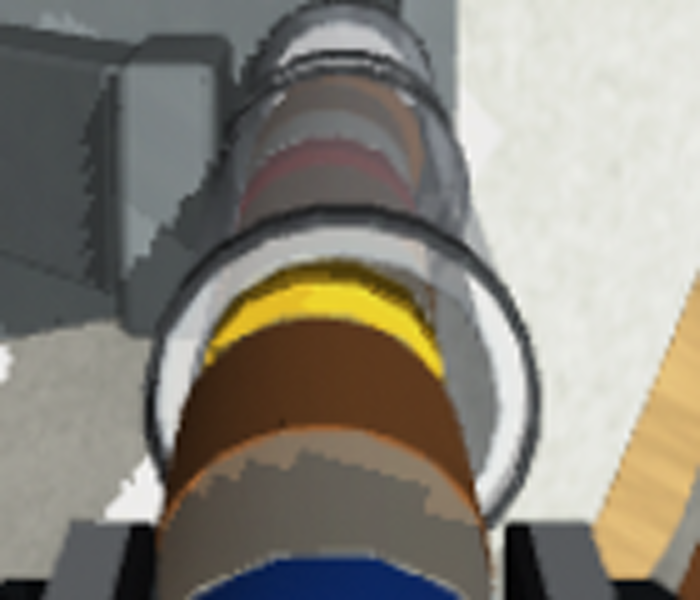

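```bash
python3 -m creep '[{"x":-0.01,"y":0.03,"z":0.1,"wx":-0.02,"wy":-0.01,"wz":0.01,"jaw":1},{"x":0,"y":0.01,"z":0.15,"wx":-0.01,"wy":0,"wz":0,"jaw":1},{"x":0,"y":0,"z":0.1,"wx":0,"wy":0,"wz":0,"jaw":1},{"x":0,"y":0,"z":0,"wx":0,"wy":0,"wz":0,"jaw":1}]'
python3 - <<'E'
from h import *
st();plan(M-20*U,Rtube(),4)
E
```

```text
t: 26.22
tool_pos: [649.3, 226.7, 235.6]
ee_rot: [0.463, 0.818, 0.298, 0.168]
contact_force: [0.2, -0.1, -0.3]
width: 28.5
t 26.23 pos [649.29 226.75 235.57] zax [ 0.55  0.33 -0.77] tube-coord(tool axes) [ 0.59  1.26 -6.22] F [ 0.22 -0.11 -0.34] Ftool [-0.21 -0.12  0.34] w 28.5 q [ 0.1   0.25 -0.52  2.04  0.02  0.19  0.16]
N 4 xyz [-0.   -0.01  0.11] w [-0. -0. -0.]
```

No force and the foot is about 8 mm inside. Continue.

```bash
python3 -m creep '[{"x":0,"y":0,"z":0.1,"wx":0,"wy":0,"wz":0,"jaw":1},{"x":0,"y":0,"z":0.11,"wx":0,"wy":0,"wz":0,"jaw":1},{"x":0,"y":-0.01,"z":0.11,"wx":0,"wy":0,"wz":0,"jaw":1},{"x":0,"y":0,"z":0.11,"wx":0,"wy":0,"wz":0,"jaw":1}]'
python3 - <<'E'
from h import *
st()
d=imaging.capture("scene");cv2.imwrite("pics/s22.png",cv2.resize(d["color"][120:280,380:540,::-1],(600,600),interpolation=cv2.INTER_CUBIC))
E
```

```text
t: 26.72
tool_pos: [663.6, 235.2, 215.9]
ee_rot: [0.463, 0.818, 0.298, 0.168]
contact_force: [-1.7, -1.9, 4.4]
width: 28.7
t 26.73 pos [663.55 235.19 215.89] zax [ 0.55  0.33 -0.77] tube-coord(tool axes) [ 0.49  1.3  19.51] F [-1.74 -1.93  4.45] Ftool [-0.76  0.95 -5.  ] w 28.7 q [ 0.02  0.29 -0.45  2.04  0.06  0.15  0.12]
```

View pics/s22.png

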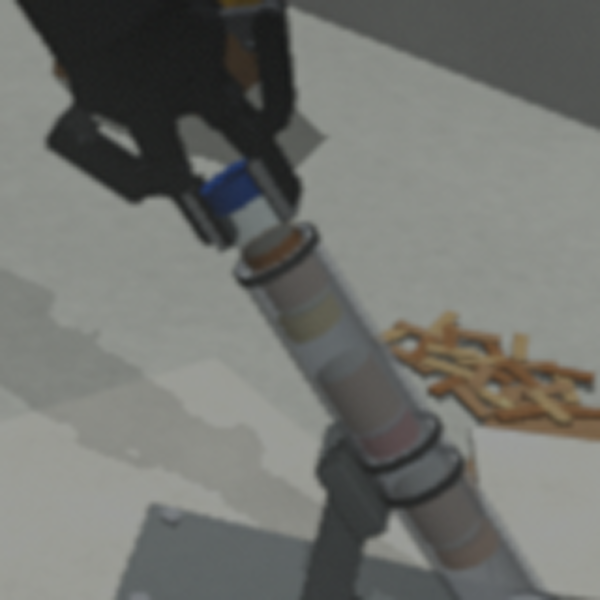

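```bash
python3 -m creep '[{"x":0,"y":0,"z":0,"wx":0,"wy":0,"wz":0,"jaw":-1},{"x":0,"y":0,"z":0,"wx":0,"wy":0,"wz":0,"jaw":-1},{"x":0,"y":0,"z":0,"wx":0,"wy":0,"wz":0,"jaw":-1},{"x":0,"y":0,"z":-0.4,"wx":0,"wy":0,"wz":0,"jaw":-1},{"x":0,"y":0,"z":-0.45,"wx":0,"wy":0,"wz":0,"jaw":1},{"x":0,"y":-0.03,"z":0,"wx":0.42,"wy":0,"wz":0,"jaw":1},{"x":0,"y":-0.03,"z":0,"wx":0.42,"wy":0,"wz":0,"jaw":1},{"x":0,"y":0,"z":0,"wx":0,"wy":0,"wz":0,"jaw":1}]'
python3 -m creep '[{"x":0,"y":0,"z":0,"wx":0,"wy":0,"wz":0,"jaw":1},{"x":0,"y":0,"z":0,"wx":0,"wy":0,"wz":0,"jaw":1}]'
python3 - <<'E'
from h import *
st();plan(ptip(53),Rpush(),2)
d=imaging.capture("scene");cv2.imwrite("pics/s23.png",cv2.resize(d["color"][120:280,380:540,::-1],(600,600),interpolation=cv2.INTER_CUBIC))
E
```

```text
t: 27.78
tool_pos: [633.2, 216.9, 253.6]
ee_rot: [0.469, 0.83, 0.262, 0.148]
contact_force: [0.1, -0.4, 0.3]
width: 12.7
t: 28.02
tool_pos: [632.2, 216.3, 252.2]
ee_rot: [0.47, 0.83, 0.261, 0.147]
contact_force: [1.1, -0.1, 0.3]
width: -0.0
t 28.02 pos [632.18 216.34 252.24] zax [ 0.49  0.3  -0.82] tube-coord(tool axes) [  0.49  -3.37 -31.86] F [ 1.08 -0.1   0.26] Ftool [-0.64  0.87  0.29] w -0.0 q [ 0.12  0.21 -0.54  1.97  0.03  0.38  0.14]
N 2 xyz [-0.    0.01  0.12] w [-0.01 -0.   -0.  ]
```

View pics/s23.png

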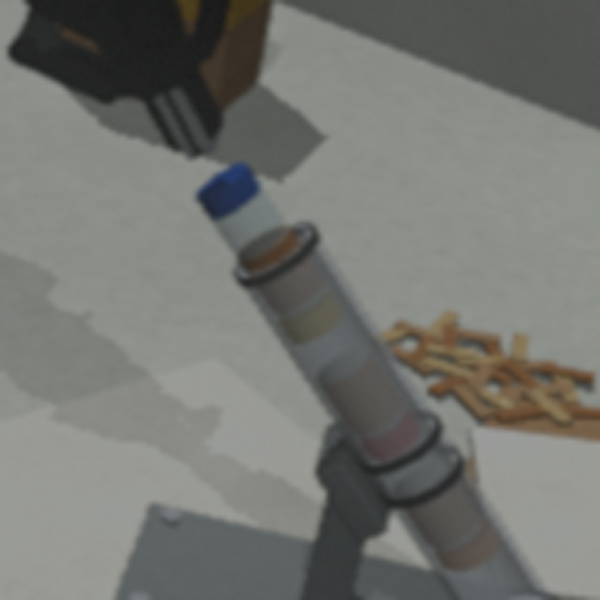

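```bash
python3 -m creep '[{"x":0,"y":0.01,"z":0.12,"wx":-0.01,"wy":0,"wz":0,"jaw":1},{"x":0,"y":0.01,"z":0.12,"wx":-0.01,"wy":0,"wz":0,"jaw":1},{"x":0,"y":0.01,"z":0.12,"wx":0,"wy":0,"wz":0,"jaw":1},{"x":0,"y":0,"z":0.12,"wx":0,"wy":0,"wz":0,"jaw":1},{"x":0,"y":0.01,"z":0.12,"wx":0,"wy":0,"wz":0,"jaw":1},{"x":0,"y":0,"z":0.12,"wx":0,"wy":0,"wz":0,"jaw":1},{"x":0,"y":0,"z":0.12,"wx":0,"wy":0,"wz":0,"jaw":1}]'
python3 - <<'E'
from h import *
st();plan(ptip(4),Rpush(),2)
d=imaging.capture("scene");cv2.imwrite("pics/s24.png",cv2.resize(d["color"][120:280,380:540,::-1],(600,600),interpolation=cv2.INTER_CUBIC))
E
```

```text
t: 28.95
tool_pos: [660.7, 233.0, 214.1]
ee_rot: [0.469, 0.83, 0.263, 0.149]
contact_force: [-0.6, -2.1, 9.0]
width: -0.0
t 28.95 pos [660.71 232.98 214.05] zax [ 0.49  0.3  -0.82] tube-coord(tool axes) [ 0.06 -2.62 18.62] F [-0.57 -2.12  8.97] Ftool [-1.53  3.88 -8.24] w -0.0 q [ 0.01  0.3  -0.45  1.97  0.13  0.29  0.05]
N 2 xyz [-0.    0.    0.11] w [0.02 0.   0.  ]
```

View pics/s24.png

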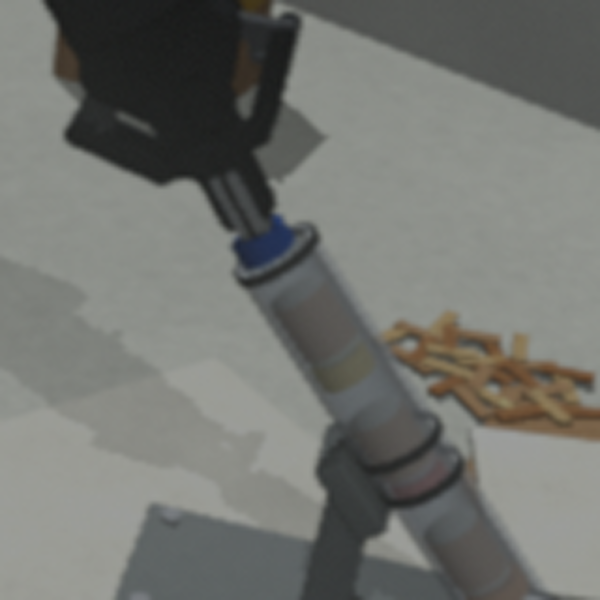

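```bash
python3 -m creep '[{"x":0,"y":0,"z":0.1,"wx":0.02,"wy":0,"wz":0,"jaw":1},{"x":0,"y":0,"z":0.09,"wx":0.02,"wy":0,"wz":0,"jaw":1},{"x":0,"y":0,"z":0.04,"wx":0,"wy":0,"wz":0,"jaw":1},{"x":0,"y":0,"z":0,"wx":0,"wy":0,"wz":0,"jaw":1}]'
python3 - <<'E'
from h import *
st();plan(ptip(2),Rpush(),1)
d=imaging.capture("scene");cv2.imwrite("pics/s25.png",cv2.resize(d["color"][150:310,400:560,::-1],(600,600),interpolation=cv2.INTER_CUBIC))
E
```

```text
t: 29.5
tool_pos: [667.5, 236.3, 206.0]
ee_rot: [0.469, 0.83, 0.262, 0.15]
contact_force: [-24.6, -14.8, 37.5]
width: -0.1
t 29.5 pos [667.48 236.27 205.96] zax [ 0.49  0.29 -0.82] tube-coord(tool axes) [-0.61 -2.08 29.64] F [-24.57 -14.78  37.5 ] Ftool [ -0.13  -1.86 -47.17] w -0.1 q [-0.02  0.32 -0.42  1.96  0.15  0.28  0.03]
N 1 xyz [ 0.01 -0.01  0.07] w [0.02 0.02 0.01]
```

View pics/s25.png

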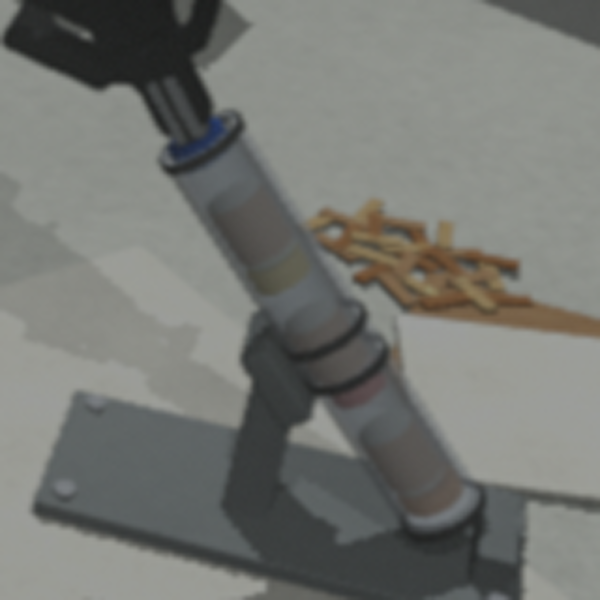

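The axial force rose to 47 N at a stop, with the cap about level, so the follower should be home. Back off and check.

```bash
python3 -m creep '[{"x":0,"y":0,"z":-0.3,"wx":0,"wy":0,"wz":0,"jaw":1},{"x":0,"y":0,"z":-0.8,"wx":0,"wy":0,"wz":0,"jaw":1},{"x":0,"y":0,"z":-0.8,"wx":0,"wy":0,"wz":0,"jaw":1},{"x":0,"y":0,"z":0,"wx":0,"wy":0,"wz":0,"jaw":1}]'
python3 - <<'E'
from h import *
st()
d=imaging.capture("scene");cv2.imwrite("pics/s26.png",d["color"][:,:,::-1]);cv2.imwrite("pics/s26z.png",cv2.resize(d["color"][150:310,400:560,::-1],(600,600),interpolation=cv2.INTER_CUBIC))
w=imaging.capture("wrist");cv2.imwrite("pics/w26.png",w["color"][:,:,::-1])
# mouth / caps predicted in scene zoom
for k in(0,3,12,-237,-249): print(k,((proj(d,M+k*U)[::-1]-[400,150])*3.75))
t=imaging.capture("top");cv2.imwrite("pics/t26.png",t["color"][:,:,::-1])
E
```

```text
t: 30.05
tool_pos: [610.3, 202.3, 298.2]
ee_rot: [0.47, 0.83, 0.261, 0.149]
contact_force: [0.2, 0.3, -0.2]
width: 0.1
t 30.05 pos [610.32 202.3  298.23] zax [ 0.49  0.29 -0.82] tube-coord(tool axes) [ -0.29   6.28 -83.79] F [ 0.24  0.34 -0.21] Ftool [0.17 0.19 0.39] w 0.1 q [ 0.24  0.13 -0.62  1.95 -0.07  0.48  0.24]
0 [195.94 138.94]
3 [192.87 134.27]
12 [183.63 120.19]
-237 [421.12 481.69]
-249 [431.68 497.76]
```

View pics/s26z.png

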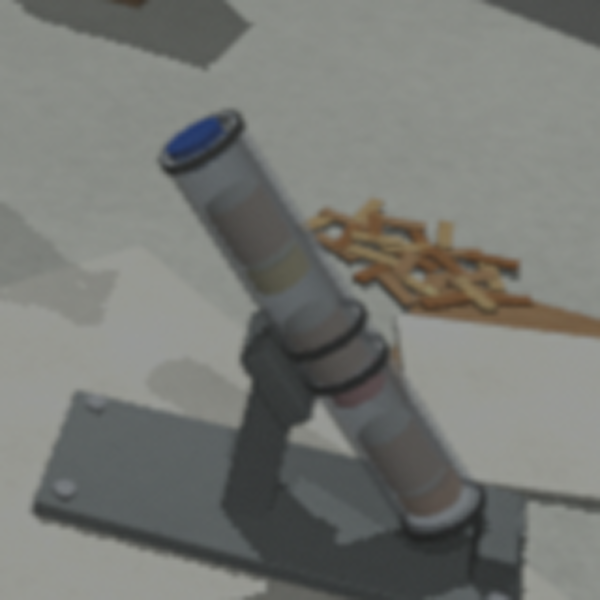

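View pics/s26.png

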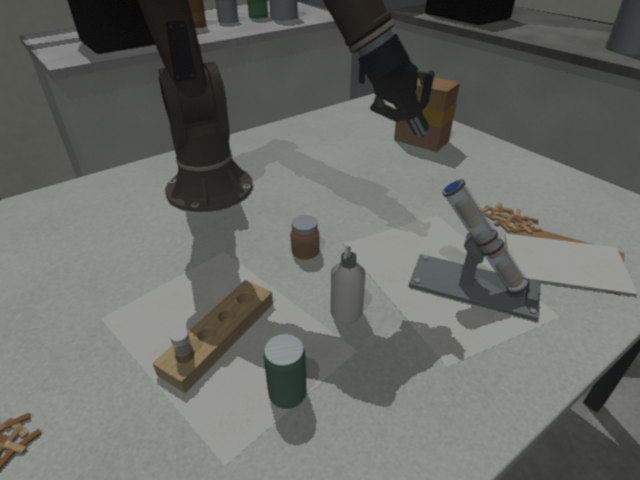

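View pics/w26.png

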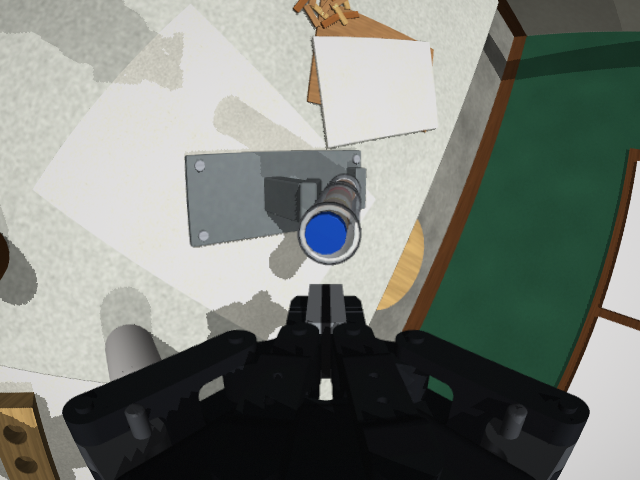

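The wrist view shows the blue cap seated in the mouth at (326,233). In the scene view it is flush at (455,188), and the white vial, wash bottle, can and jar sit where they were. The arm is clear, so I'm handing in.

```bash
python3 -c "
from bench import r
print(r.close_job())"
```

```text
the job is handed in; nothing more can be done
None
```

I loaded the red, yellow and blue vials into the tube in that order, caps outward, and handed the job in at about 30 s of the 72 s. Hand-in reported no verdict.

**Loading:** I pressed each vial with the shut fingers until its cap was level with the mouth before fetching the next one.

**Last checks:**
- **Blue press:** it ended against a firm stop at about 47 N, which I take to be the follower fully home. I could not read the follower's depth directly.
- **Final pictures:** the blue cap is about flush with the mouth, and the three vials are stacked in order. The white vial, wash bottle, can and jar look unmoved, judged by eye. The arm was clear of everything, with the force near zero.

**What disagreed or went wrong:**
- **Fingertip position:** the real fingertips sat about 36 mm behind the reported tool point. My first grasp of the red vial therefore closed on nothing above its cap. I measured the offset in two cameras and used it from then on.
- **Yellow insertion:** the vial first touched the tube's rim at about 12 N, so I backed off, shifted a few millimetres and inserted it cleanly.
- **Force limit:** the 47 N at the end was on the fingertips, so I don't expect the 40 N limit on the arm and gripper body to apply, but that is my reading of the rule.

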